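# Close a pressure cell with a slipping torque key

### The job

Take the T-handled torque key out of its stand and set its square socket fully down over the square screw head on top of the round pressure cell. Turn it clockwise (seen from above) until the screw comes up hard and the handle just slips in its clutch, then stop at once (a good 5 degrees of slip, never more than 20). Leave the key standing on the screw and let go; do not lean hard on the cell and leave the other things on the bench where they are.

Things in the scene. Friction and masses are not known exactly. Their poses are not given: they have to be found in the camera images.
- key_bar (a point): Centre (all ways) of the black T-bar of the loose torque key. The bar is 76 mm long (its x axis), 16 mm thick (its y axis, flat sides to pinch), 18 mm high; z is up along the key. Under it is a bare neck 10 mm in diameter and 22 mm long, then a round clutch housing 33 mm across, then the socket. The clutch turns handle and socket as one up to about 0.35 N m.
- key_socket (a point): Centre of the open lower mouth of the key's square socket, 86 mm under the bar's centre. The socket is a block 34 mm square outside, its square hole 22.5 mm wide and 19 mm deep, sides parallel to its x and y; its axes are parallel to the bar's until the clutch slips. z is up.
- key_index (a point): Small steel pointer on the socket's +x side, 20 mm from the axis and 24 mm above the mouth; it stands right below a like pointer on the housing until the clutch slips, and lags behind it (towards the bar's +y) by the slip angle when the handle slips clockwise.
- screw_head (a point): On the cell's screw axis, on top of its round flange (48 mm across), 64 mm above the bench: the socket's mouth rests here when fully down. A 20 mm square head stands 16 mm above it, its top 5 mm tapering to 12 mm square; x and y parallel to its sides, z up. It fits the socket in any of four quarter turns.
- cell_top (a point): Centre of the cell's lid, 60 mm above the bench: a round steel cell, lid 106 mm in diameter, on a foot flange 116 mm across, with one pipe fitting on its -y side.
- cell: The fixed pressure cell, origin at the centre of its underside. Its screw, flange and all, turns easily (about 0.05 N m), does not rise or sink, and comes up hard on its stop 0.2 to 1.1 rad clockwise of where it starts; how far cannot be seen.
- key: The whole key, 95 mm tall, about 0.24 kg; origin on its axis, level with the socket's mouth. It stands in the pocket (16 mm deep, 38 mm square, open on top) of a fixed grey stand 76 mm square, 22 mm high. Above about 0.35 N m its handle slips smoothly on the socket at that steady torque, with no click or spring-back.
- jar: Bystander: a small amber sample jar with white cap, 41 mm in diameter, 63 mm tall, origin under its centre.
- beaker: Bystander: a small glass beaker, 50 mm in diameter, 54 mm tall, origin under its centre.
- ring: Bystander: a short black ring cut from a pipe, 45 mm in diameter, 33 mm long, lying on its side, origin under its centre.
Things that resemble listed ones, but are neither listed nor needed, are in the scene too. Of the things like the key, leave any that is orange, purple or yellow; of the rest the larger one is meant.

How it is judged:
By the outcome, as a careful person would: the job done as asked, in the order asked, and still so for the second after the job is handed in, with the robot touching nothing.
It also fails if it takes over 58 s, if anything falls off the work surface, if the arm or the gripper's body presses on something with over 40 N, if the wrist force passes 120 N, or if a joint passes its speed limit or range.

### The arm

A 7-joint arm with a two-finger parallel gripper is mounted at the origin on a cart in front of the work surface, level with it; the furniture and walls round the work are solid. World frame = base frame: x ahead of the robot, y to its left, z up, the work surface at z = 0. Lengths are in m, angles in degrees, forces in N, time in s.
With the tool pointing down it reaches from about 0.425 to 0.95 m from the base axis. Payload 4.7 kg.
Tool frame: the origin (TCP) lies at the very end of the fingers, on their centre line; the grasp point (between the pads) lies 19 mm behind it; z points along the fingers, y is the direction in which the jaws open and shut (so a half turn about z gives the same grasp; the last joint's range is limited). The gripper opens to 87 mm and grips with 3 to 60 N. Pads are 19 mm wide; open, the fingers measure 117 mm over their backs; the gripper's body (75 mm by 190 mm) begins 51 mm behind the grasp point.
Start: joints at [71.74, 26.849, -2.785, 87.806, 1.381, 65.374, -4.715], TCP at [0.193, -0.647, 0.223] pointing down, gripper open.
Joint ranges: [-148.3, 148.3], [-19.14, 114.17], [-79.39, 73.82], [5.75, 140.21], [-59.74, 239.74], [12.07, 113.84], [-152.46, 152.46]. Speed limits (degrees/s): [147.25, 147.25, 180, 180, 180, 180, 180].

### API

Orientations are given as a 3x3 rotation matrix whose columns are the frame's x, y, z axes.
In Python, from workcell import r gives the robot as it stands. The module is installed in compiled form; this text tells all that it offers.
- The arm moves only by the tool play_rows, never from a script. Its argument "steps" is a list that holds one entry, the list of rows, each a list of 6 numbers: the shift along the tool's x, y, z in units of 0.25 m (1.0 is 0.25 m), then the turn, a rotation vector about the tool's x, y, z in units of 45 degrees (1.0 is 45 degrees). In form: [[[tx, ty, tz, wx, wy, wz], ...]]. A call has 1 to 20 rows; each row is the pose to reach, as a shift and turn from the pose commanded when the call began, along the tool's axes at that moment; what a row does not reach only later rows make up. A row lasts 1/12 s, in which the tool goes at most 41.7 mm and 7.16 degrees, less where a joint would pass 70% of its speed; a pose out of reach is approached as far as the arm can. A call with a number of a shift or a turn outside -1 to 1 is refused whole. A call with a gripper value outside its range is refused whole. "hand" is the closure, from -1 (fully open) to 1 (shut), set as the call begins (left out, the last holds). The fingers move at their own pace and stop on an object; the grip force is fixed at half the most. Time passes only in rows, so rows that repeat a pose let the fingers close. It gives the time, the measured TCP pose, the force and the opening at its end, in the units of the state.
- r.read_state(): the state, without advancing time (a new reading comes with each control period).
- r.snapshot(name): name is "scene" or "side" or "wrist"; returns a dict with "image" (420x560x3 uint8, red, green, blue), "mtx" (3x3 intrinsics, pixels), "rvec" (rotation vector, rad) and "tvec" (3), from world to camera coordinates, as OpenCV has them; the wrist camera has in their place "mount" (4x4, takes a point from camera to tool coordinates, whose origin is the TCP and whose axes are the flange's). Camera axes: x right, y down, z forward; pixel columns grow to the right and rows downward; lengths in m; the calibration is good to about 2 mm. A picture is of the moment at which its call begins: read the wrist's pose just before it. There is no depth.
- r.close_job(): hands the job in, once; it reports no verdict.
The state is a dict: "t": time; "joints": joint angles; "qd": joint speeds; "effort": joint torques, N m; "tool_pos": TCP position; "eef_rot": TCP orientation; "force": force on the tool from outside, world axes, zero at the start; "torque": the same for the moment, N m; "opening": opening from 0.0 (shut) to 1.0 (fully open).
Only numpy, scipy, OpenCV 4.12 (cv2) and the standard library are available. Lean on these libraries where they do the work, as an engineer would, in place of code of your own. Each camera call takes 0.05 s, during which the arm holds its last target.

## Working session

There is one attempt and no reset: what is moved stays moved. The work goes in short steps, Python scripts to look and compute and a tool call to move; the robot and the scene stay as the last step left them, time stands still between calls to the robot, and variables do not carry over. Pictures are saved under pics/ and viewed, and the job is handed in when it is done.

Besides the shell and the picture viewer there is one more tool, called after ">>>" as a command line: name --argument value ..., lists and objects as JSON in quotes. play_rows: Moves the arm, as the interface text tells. Shifts and turns lie within -1 to 1; 1 stands for 0.25 m of shift or 45 degrees of turn. Its arguments: {"type":"object","properties":{"steps":{"type":"array","items":{"type":"array","items":{"type":"array","items":{"type":"number"}}}},"hand":{"type":"number"}},"required":["steps"]}

```bash
mkdir -p pics; ls; cat > h.py <<'E'
import numpy as np, cv2
from workcell import r
def snap(n,name):
    st=r.read_state(); s=r.snapshot(n)
    cv2.imwrite(f'pics/{name}.png',cv2.cvtColor(s['image'],cv2.COLOR_RGB2BGR))
    if n=='wrist':
        R=np.array(st['eef_rot']);p=np.array(st['tool_pos']);M=np.array(s['mount'])
        T=np.eye(4);T[:3,:3]=R;T[:3,3]=p
        W=T@M; Rw=W[:3,:3].T; t=-Rw@W[:3,3]
    else:
        Rw=cv2.Rodrigues(np.array(s['rvec'],float))[0]; t=np.array(s['tvec'],float).ravel()
    np.savez(f'pics/{name}.npz',K=np.array(s['mtx']),R=Rw,t=t,img=s['image'])
    return s
def cam(name):
    d=np.load(f'pics/{name}.npz'); return d['K'],d['R'],d['t'],d['img']
def ray(name,uv):
    K,R,t,_=cam(name); c=-R.T@t
    d=R.T@np.linalg.inv(K)@np.array([uv[0],uv[1],1.]); return c,d/np.linalg.norm(d)
def onz(name,uv,z):
    c,d=ray(name,uv); return c+d*(z-c[2])/d[2]
def proj(name,P):
    K,R,t,_=cam(name); q=K@(R@np.array(P,float)+t); return q[:2]/q[2]
def tri(obs):
    A=np.zeros((3,3));b=np.zeros(3)
    for n,uv in obs:
        c,d=ray(n,uv);M=np.eye(3)-np.outer(d,d);A+=M;b+=M@c
    return np.linalg.solve(A,b)
E
python3 - <<'E'
from h import *
for n in ['scene','side','wrist']:
    s=snap(n,n+'0'); K,R,t,_=cam(n+'0'); print(n,np.round(K,1).tolist(),'cam at',np.round(-R.T@t,3),'fwd',np.round(R[2],2))
    if n=='wrist': print(np.round(s['mount'],4).tolist())
st=r.read_state()
for k,v in st.items(): print(k,np.round(v,3).tolist())
E
```

```text
pics
scene [[486.7, 0.0, 284.1], [0.0, 486.7, 208.6], [0.0, 0.0, 1.0]] cam at [-0.023  0.847  0.708] fwd [ 0.54 -0.66 -0.53]
side [[404.9, 0.0, 279.1], [0.0, 404.9, 209.6], [0.0, 0.0, 1.0]] cam at [ 0.449 -0.568  0.58 ] fwd [ 0.15  0.79 -0.59]
wrist [[312.8, 0.0, 276.1], [0.0, 312.8, 214.9], [0.0, 0.0, 1.0]] cam at [ 0.268 -0.625  0.383] fwd [-0.27 -0.08 -0.96]
[[0.0002, -0.958, -0.2867, 0.078], [1.0, -0.0001, 0.0008, 0.0003], [-0.0008, -0.2867, 0.958, -0.1616], [0.0, 0.0, 0.0, 1.0]]
t 0.15
joints [71.74, 26.885, -2.785, 87.856, 1.384, 65.373, -4.715]
qd [-0.016, -0.065, 0.006, -0.2, -0.008, -0.051, -0.045]
effort [0.001, -50.843, -0.081, -23.642, -0.061, 0.036, 0.0]
tool_pos [0.193, -0.646, 0.222]
eef_rot [[0.958, 0.286, -0.0], [0.286, -0.958, 0.001], [-0.0, -0.001, -1.0]]
force [1.031, 0.113, 0.321]
torque [-0.052, 0.039, -0.003]
opening 0.998
```

View pics/scene0.png

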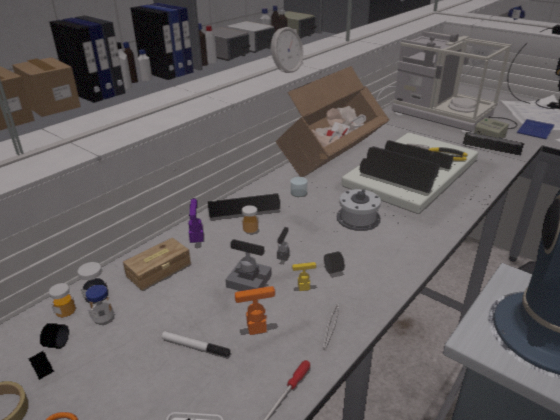

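View pics/side0.png

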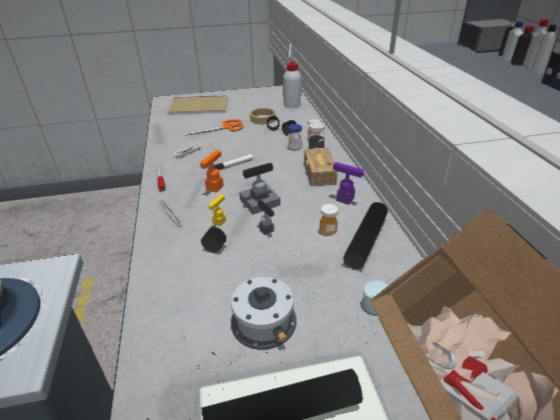

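View pics/wrist0.png

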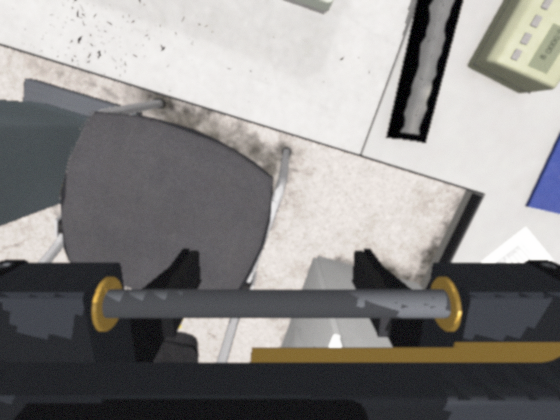

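```bash
python3 - <<'E'
from h import *
a=cv2.imread('pics/scene0.png'); b=cv2.imread('pics/side0.png')
cv2.imwrite('pics/zs1.png',cv2.resize(a[180:300,210:410],None,fx=4,fy=4,interpolation=cv2.INTER_CUBIC))
cv2.imwrite('pics/zd1.png',cv2.resize(b[150:350,200:400],None,fx=3,fy=3,interpolation=cv2.INTER_CUBIC))
E
```

```text
(no output)
```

View pics/zs1.png

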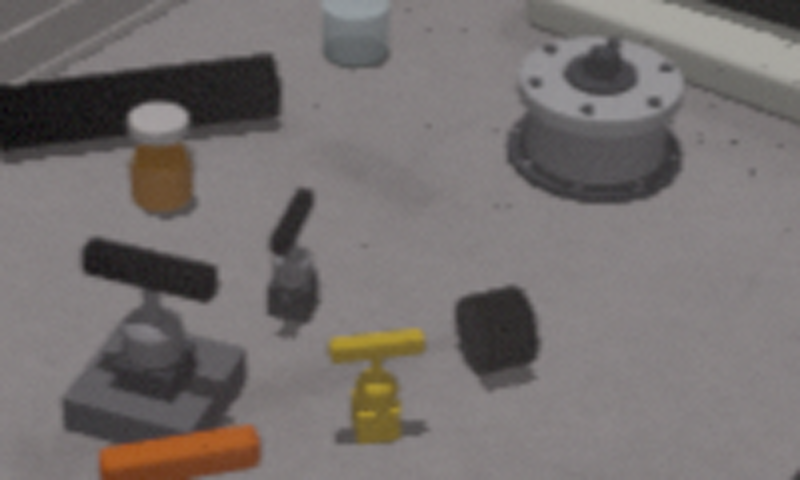

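View pics/zd1.png

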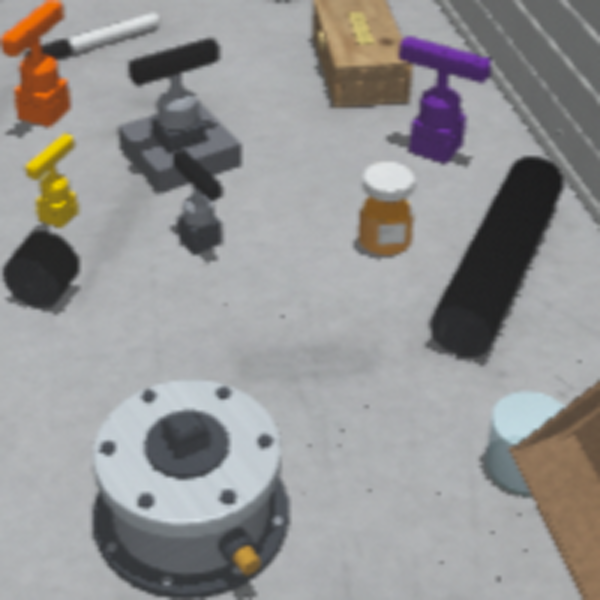

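```bash
python3 - <<'E'
from h import *
# bar ends & centre
S=lambda x,y:(210+x/4,180+y/4); D=lambda x,y:(200+x/3,150+y/3)
print('bar c tri',tri([('scene0',S(150,269)),('side0',D(174,61))]), onz('scene0',S(150,269),.092),onz('side0',D(174,61),.092))
for e in [(88,256),(212,282)]: print('end sc',onz('scene0',S(*e),.092))
for e in [(134,68),(214,52)]: print('end si',onz('side0',D(*e),.092))
print('flange',onz('scene0',S(601,74),.064),onz('side0',D(187,443),.064))
print('lid',onz('scene0',S(601,85),.060),onz('side0',D(187,450),.06))
for n,p,z in [('jar',S(160,120),.063),('beak',S(357,15),.054),('small',S(292,220),.06),('ring',S(497,330),.02),('yellow',S(378,345),.06)]:
  print(n,onz('scene0',p,z))
for n,p,z in [('jar',D(388,180),.063),('beak',D(525,415),.054),('small',D(198,174),.06),('ring',D(40,270),.02)]:
  print(n,onz('side0',p,z))
E
```

```text
bar c tri [0.56028035 0.25473403 0.09219138] [0.56063652 0.25450888 0.092     ] [0.5602015  0.25490567 0.092     ]
end sc [0.59428599 0.2667766  0.092     ]
end sc [0.52762715 0.24247453 0.092     ]
end si [0.52796978 0.25166064 0.092     ]
end si [0.59354272 0.26129891 0.092     ]
flange [ 0.5039183  -0.10868523  0.064     ] [ 0.50595335 -0.11101838  0.064     ]
lid [ 0.49995037 -0.1028386   0.06      ] [ 0.50552136 -0.11249888  0.06      ]
jar [0.68841092 0.10910093 0.063     ]
beak [ 0.68438352 -0.0861302   0.054     ]
small [0.55935232 0.13761147 0.06      ]
ring [0.43713213 0.10444679 0.02      ]
yellow [0.45198846 0.19746158 0.06      ]
jar [0.68944631 0.1019217  0.063     ]
beak [ 0.70109535 -0.12426793  0.054     ]
small [0.55825282 0.14462708 0.06      ]
ring [0.43600379 0.11022713 0.02      ]
```

```bash
cat > cmd.py <<'E'
import numpy as np, json, os
# commanded pose tracked: x y z yaw(deg); tool down
F='cmdpose.json'
def get():
    return json.load(open(F)) if os.path.exists(F) else [0.193,-0.647,0.223,16.64]
def axes(yaw):
    a=np.radians(yaw); return np.array([[np.cos(a),np.sin(a),0],[np.sin(a),-np.cos(a),0],[0,0,-1]]) # columns x,y,z
def units(target):
    x,y,z,w=get(); R=axes(w); d=R.T@(np.array(target[:3])-[x,y,z])
    u=list(d/.25)+[-(target[3]-w)/45]
    return np.round(u,4)
def did(tx,ty,tz,wz):
    x,y,z,w=get(); R=axes(w); p=np.array([x,y,z])+R@np.array([tx,ty,tz])*.25
    json.dump([*map(float,p),w-45*wz],open(F,'w')); print('cmd',np.round(get(),4))
E
python3 -c "
from cmd import *" 2>/dev/null; mv cmd.py cp.py; python3 -c "
from cp import *
print(units([.37,-.44,.30,61.64]))"
```

```text
[ 0.9155 -0.5906 -0.308  -1.    ]
```

>>> play_rows --steps '[[[0.92, -0.59, -0.32, 0, 0, -1], [0.92, -0.59, -0.32, 0, 0, -1], [0.92, -0.59, -0.32, 0, 0, -1], [0.92, -0.59, -0.32, 0, 0, -1], [0.92, -0.59, -0.32, 0, 0, -1], [0.92, -0.59, -0.32, 0, 0, -1], [0.92, -0.59, -0.32, 0, 0, -1], [0.92, -0.59, -0.32, 0, 0, -1]]]'

```text
t: 0.82
tool_pos: [0.3784, -0.433, 0.3053]
eef_rot: [[0.463, 0.886, 0.006], [0.886, -0.463, 0.0], [0.003, 0.005, -1.0]]
force: [1.4, 1.2, 0.2]
opening: 1.0
```

```bash
python3 -c "
from cp import *
did(.92,-.59,-.32,-1)
print(units([.46,-.22,.31,106.64]),units([.50,-.20,.31,106.64]))"
```

```text
cmd [ 0.3711 -0.4398  0.303  61.64  ]
[ 0.9426 -0.1048 -0.028  -1.    ] [ 1.089 -0.002 -0.028 -1.   ]
```

>>> play_rows --steps '[[[0.94, -0.1, -0.03, 0, 0, -1], [0.94, -0.1, -0.03, 0, 0, -1], [0.94, -0.1, -0.03, 0, 0, -1], [0.94, -0.1, -0.03, 0, 0, -1], [0.94, -0.1, -0.03, 0, 0, -1], [0.94, -0.1, -0.03, 0, 0, -1], [0.94, -0.1, -0.03, 0, 0, -1]]]'

```text
t: 1.4
tool_pos: [0.4635, -0.2136, 0.3107]
eef_rot: [[-0.301, 0.954, 0.002], [0.954, 0.301, 0.002], [0.002, 0.003, -1.0]]
force: [0.8, 0.9, -0.5]
opening: 0.999
```

```bash
python3 -c "
from cp import *
did(.94,-.10,-.03,-1)
print(units([.50,-.08,.31,151.64]))"
```

```text
cmd [  0.4608  -0.2211   0.3105 106.64  ]
[ 0.496   0.3121  0.002  -1.    ]
```

>>> play_rows --steps '[[[0.5, 0.31, 0, 0, 0, -1], [0.5, 0.31, 0, 0, 0, -1], [0.5, 0.31, 0, 0, 0, -1], [0.5, 0.31, 0, 0, 0, -1], [0.5, 0.31, 0, 0, 0, -1], [0.5, 0.31, 0, 0, 0, -1], [0.5, 0.31, 0, 0, 0, -1], [0.5, 0.31, 0, 0, 0, -1], [0.5, 0.31, 0, 0, 0, -1]]]'

```text
t: 2.15
tool_pos: [0.4993, -0.0796, 0.3098]
eef_rot: [[-0.879, 0.477, -0.0], [0.477, 0.879, 0.0], [0.0, -0.0, -1.0]]
force: [-0.1, 0.5, 0.1]
opening: 1.002
```

```bash
python3 -c "
from cp import *
from h import *
did(.5,.31,0,-1)
snap('wrist','wcell')
snap('side','sidecell')
st=r.read_state();print(st['joints'],st['tool_pos'])
print(units([.545,.10,.31,190]))"
```

```text
cmd [ 4.9920e-01 -7.9200e-02  3.1050e-01  1.5164e+02]
[ 41.70721204  10.78081791 -42.84792831 101.67412886   7.75690944
  70.55708416  58.2909919 ] [ 0.4993763  -0.07953094  0.30990368]
[ 0.1793  0.7177  0.002  -0.8524]
```

View pics/wcell.png

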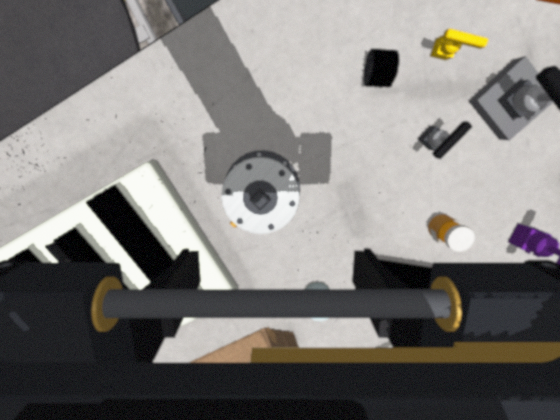

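```bash
python3 - <<'E'
from h import *
a=cv2.imread('pics/wcell.png')
cv2.imwrite('pics/zc.png',cv2.resize(a[140:250,205:315],None,fx=5,fy=5,interpolation=cv2.INTER_CUBIC))
b=cv2.imread('pics/sidecell.png')
cv2.imwrite('pics/zc2.png',cv2.resize(b[270:350,220:310],None,fx=6,fy=6,interpolation=cv2.INTER_CUBIC))
E
```

```text
(no output)
```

View pics/zc.png

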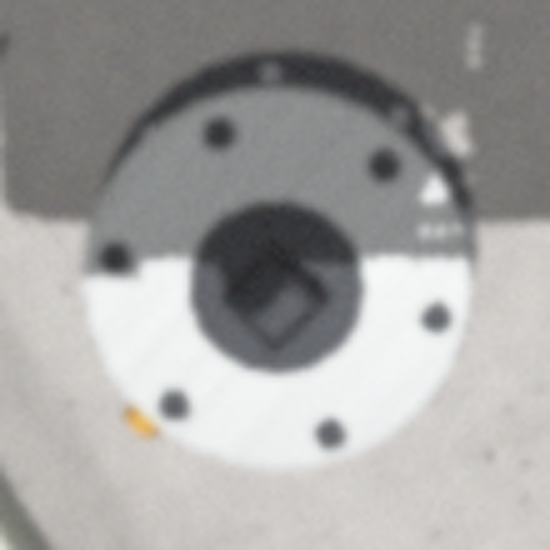

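View pics/zc2.png

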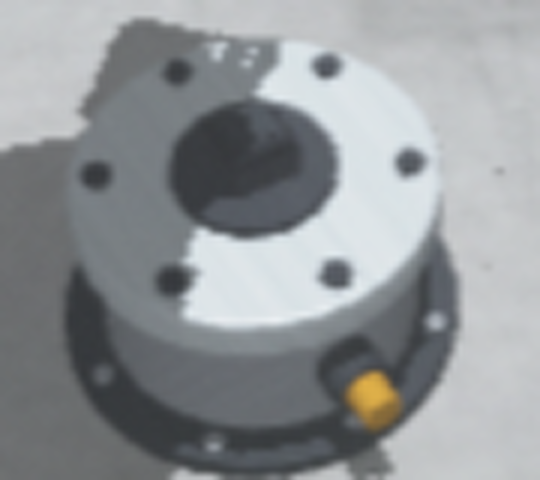

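```bash
python3 -c "
from cp import *
print(units([.503,-.112,.17,151.64]))"
```

```text
[-0.0757 -0.1083  0.562  -0.    ]
```

>>> play_rows --steps '[[[-0.08, -0.11, 0.56, 0, 0, 0], [-0.08, -0.11, 0.56, 0, 0, 0], [-0.08, -0.11, 0.56, 0, 0, 0], [-0.08, -0.11, 0.56, 0, 0, 0], [-0.08, -0.11, 0.56, 0, 0, 0], [-0.08, -0.11, 0.56, 0, 0, 0], [-0.08, -0.11, 0.56, 0, 0, 0]]]'

```text
t: 2.83
tool_pos: [0.5054, -0.1124, 0.1718]
eef_rot: [[-0.88, 0.475, 0.003], [0.475, 0.88, -0.0], [-0.003, 0.001, -1.0]]
force: [0.3, -0.5, -0.8]
opening: 0.998
```

```bash
python3 -c "
from cp import *
from h import *
did(-.08,-.11,.56,0)
snap('wrist','wcell2')
st=r.read_state();print(st['joints'],st['tool_pos'])
a=cv2.imread('pics/wcell2.png')
cv2.imwrite('pics/wcell2b.png',cv2.resize(a[60:360,130:430],None,fx=2,fy=2,interpolation=cv2.INTER_CUBIC))
"
```

```text
cmd [ 5.0380e-01 -1.1290e-01  1.7050e-01  1.5164e+02]
[ 40.36278365  19.80820337 -39.82233164 110.69361399  15.47905309
  54.61489559  54.82255463] [ 0.50562991 -0.11240547  0.1721518 ]
```

View pics/wcell2b.png

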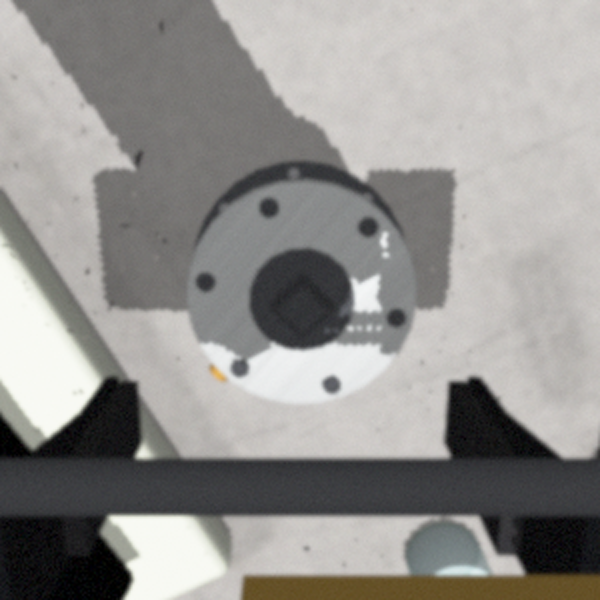

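```bash
python3 -c "
from h import *
a=cv2.imread('pics/wcell2.png',0)
c=a[175:245,245:315].astype(float); print(c.min(),c.max())
c=np.clip((c-25)*255/70,0,255).astype('uint8')
cv2.imwrite('pics/zc3.png',cv2.resize(c,None,fx=8,fy=8,interpolation=cv2.INTER_CUBIC))
# flange ellipse / lid ellipse
m=cv2.inRange(a[175:245,245:315],0,75)
cs,_=cv2.findContours(m,cv2.RETR_EXTERNAL,cv2.CHAIN_APPROX_NONE)
k=max(cs,key=cv2.contourArea); e=cv2.fitEllipse(k); print(e,cv2.contourArea(k))
uv=np.array(e[0])+[245,175]; print(uv,onz('wcell2',uv,.064))
"
```

```text
35.0 244.0
((34.79905319213867, 33.872840881347656), (47.85090637207031, 48.76478958129883), 51.482139587402344) 1822.5
[279.79905319 208.87284088] [ 0.5034268  -0.10846042  0.064     ]
```

View pics/zc3.png

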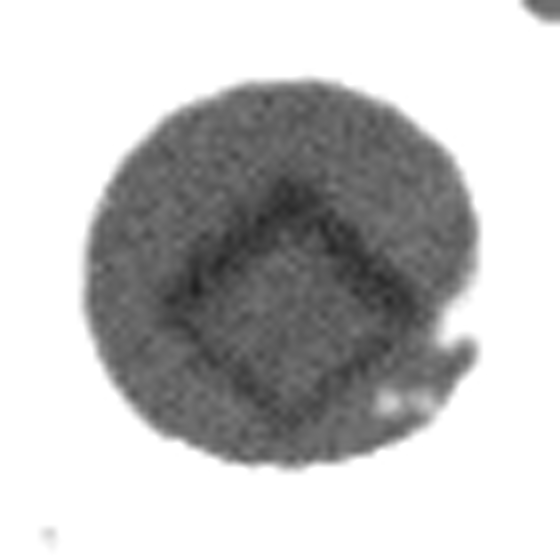

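```bash
python3 -c "
from h import *
C=[(162,302),(290,175),(428,308),(290,435)]
P=[onz('wcell2',(245+x/8-.44,175+y/8-.44),.072) for x,y in C]
print(np.round(P,4), np.mean(P,0))
for i in range(4):
  d=P[(i+1)%4]-P[i]; print(np.degrees(np.arctan2(d[1],d[0]))%90,np.linalg.norm(d))
# lid outline in wcell2 and wcell: bolts holes
a=cv2.imread('pics/wcell2.png')
"
python3 -c "
from cp import *
print(units([.53,.12,.30,180]))"
```

```text
[[ 0.4979 -0.1204  0.072 ]
 [ 0.492  -0.1015  0.072 ]
 [ 0.5123 -0.0953  0.072 ]
 [ 0.5181 -0.1154  0.072 ]] [ 0.505083  -0.1081459  0.072    ]
17.274028616466026 0.019825534545306837
17.053725868202132 0.02117695159556698
16.010447865653248 0.02092842146027396
14.015967359247583 0.02074882114735469
[ 0.3501  0.8696 -0.518  -0.6302]
```

>>> play_rows --steps '[[[0.35, 0.87, -0.52, 0, 0, -0.64], [0.35, 0.87, -0.52, 0, 0, -0.64], [0.35, 0.87, -0.52, 0, 0, -0.64], [0.35, 0.87, -0.52, 0, 0, -0.64], [0.35, 0.87, -0.52, 0, 0, -0.64], [0.35, 0.87, -0.52, 0, 0, -0.64], [0.35, 0.87, -0.52, 0, 0, -0.64], [0.35, 0.87, -0.52, 0, 0, -0.64]]]'

```text
t: 3.55
tool_pos: [0.5313, 0.1272, 0.3054]
eef_rot: [[-1.0, -0.016, 0.009], [-0.016, 1.0, 0.004], [-0.009, 0.004, -1.0]]
force: [-0.9, -0.4, 0.1]
opening: 1.003
```

```bash
python3 -c "
from cp import *
did(.35,.87,-.52,-.64)
print(units([.56,.255,.21,194]))"
```

```text
cmd [5.3010e-01 1.2010e-01 3.0050e-01 1.8044e+02]
[-0.1239  0.5388  0.362  -0.3013]
```

>>> play_rows --steps '[[[-0.12, 0.54, 0.36, 0, 0, -0.3], [-0.12, 0.54, 0.36, 0, 0, -0.3], [-0.12, 0.54, 0.36, 0, 0, -0.3], [-0.12, 0.54, 0.36, 0, 0, -0.3], [-0.12, 0.54, 0.36, 0, 0, -0.3], [-0.12, 0.54, 0.36, 0, 0, -0.3], [-0.12, 0.54, 0.36, 0, 0, -0.3]]]'

```text
t: 4.13
tool_pos: [0.5601, 0.2543, 0.2109]
eef_rot: [[-0.971, -0.239, 0.001], [-0.239, 0.971, -0.001], [-0.001, -0.001, -1.0]]
force: [-0.4, 0.3, 0.1]
opening: 0.998
```

```bash
python3 -c "
from cp import *
from h import *
did(-.12,.54,.36,-.3)
snap('wrist','wkey')
st=r.read_state();print(st['joints'],st['tool_pos'])
"
```

```text
cmd [  0.559    0.2553   0.2105 193.94  ]
[  7.55829476  30.3513688  -51.07484364  95.15970662  25.45723799
  66.76088937  53.82997252] [0.56047992 0.25373833 0.211292  ]
```

View pics/wkey.png

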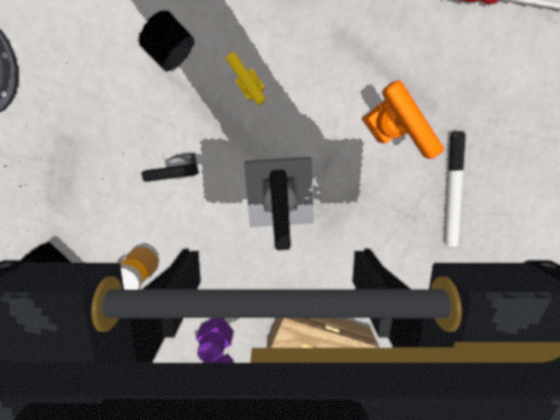

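```bash
python3 -c "
from h import *
a=cv2.imread('pics/wkey.png')
c=a[140:260,220:340]; g=c.max(2).astype(float)
z=np.clip((g-5)*255/100,0,255).astype('uint8')
cv2.imwrite('pics/zk.png',cv2.resize(z,None,fx=5,fy=5,interpolation=cv2.INTER_CUBIC))
m=cv2.inRange(g,0,38); m=cv2.morphologyEx(m,cv2.MORPH_OPEN,np.ones((5,5)))
cs,_=cv2.findContours(m,cv2.RETR_EXTERNAL,cv2.CHAIN_APPROX_NONE)
for k in cs:
  if cv2.contourArea(k)<200: continue
  q=cv2.minAreaRect(k); b=cv2.boxPoints(q)+[220,140]; print(q,cv2.contourArea(k)); print(b.tolist())
"
```

```text
((58.88917541503906, 66.39681243896484), (71.24028015136719, 16.3110294342041), 87.95458984375) 927.5
[[269.4675178527832, 171.0904541015625], [285.76815032958984, 170.50828552246094], [288.3108367919922, 241.7031707763672], [272.0102005004883, 242.28533935546875]]
```

View pics/zk.png

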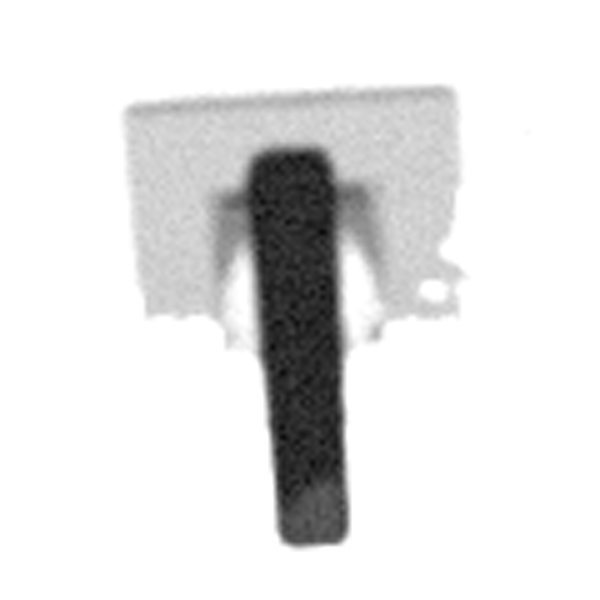

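```bash
python3 -c "
from h import *
a=cv2.imread('pics/wkey.png').max(2).astype(float)
rows=[];
for v in range(173,247,6):
  row=a[v-1:v+2].mean(0)
  cu=int(round(279+ (v-207)*.036))
  th=45 if v>225 or 1 else 40
  l=cu
  while row[l]<th: l-=1
  rr=cu
  while row[rr]<th: rr+=1
  lf=l+(row[l]-th)/(row[l]-row[l+1]); rf=rr-(row[rr]-th)/(row[rr]-row[rr-1])
  A=onz('wkey',(lf,v),.101);B=onz('wkey',(rf,v),.101)
  rows.append([(lf+rf)/2,v]); print(v,round(lf,1),round(rf,1),np.round(np.linalg.norm(A-B),4),np.round((A+B)/2,4))
P=np.array([onz('wkey',p,.101) for p in rows]); 
d=np.polyfit(P[1:-1,0],P[1:-1,1],1);print(np.degrees(np.arctan(d[0])))
for v in (170,248): print(onz('wkey',(279+(v-207)*.06,v),.101))
"
```

```text
173 270.0 285.4 0.0135 [0.5248 0.2463 0.101 ]
179 268.0 287.6 0.0172 [0.5298 0.2476 0.101 ]
185 269.3 286.7 0.0153 [0.535  0.2491 0.101 ]
191 270.7 286.5 0.014 [0.5401 0.2509 0.101 ]
197 271.4 286.8 0.0137 [0.5453 0.2526 0.101 ]
203 271.7 287.0 0.0136 [0.5506 0.2542 0.101 ]
209 272.0 287.6 0.014 [0.5559 0.2559 0.101 ]
215 273.1 287.4 0.013 [0.5613 0.2577 0.101 ]
221 273.7 287.6 0.0126 [0.5667 0.2594 0.101 ]
227 274.3 287.8 0.0123 [0.5722 0.2612 0.101 ]
233 274.8 288.1 0.0122 [0.5778 0.263  0.101 ]
239 275.3 288.2 0.012 [0.5835 0.2647 0.101 ]
245 275.9 288.3 0.0116 [0.5892 0.2665 0.101 ]
17.790696625056206
[0.52241081 0.24485788 0.101     ]
[0.59227606 0.26665269 0.101     ]
```

```bash
python3 -c "
from h import *
a=cv2.imread('pics/scene0.png'); b=cv2.imread('pics/side0.png')
f=lambda c:cv2.resize(np.clip(c.astype(float)*1.6,0,255).astype('uint8'),None,fx=9,fy=9,interpolation=cv2.INTER_CUBIC)
cv2.imwrite('pics/zs2.png',f(a[232:295,222:276])); cv2.imwrite('pics/zd2.png',f(b[155:217,235:285]))
"
```

```text
(no output)
```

View pics/zs2.png

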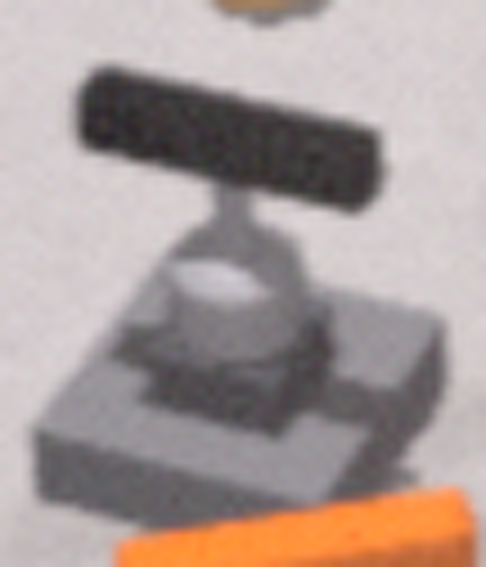

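View pics/zd2.png

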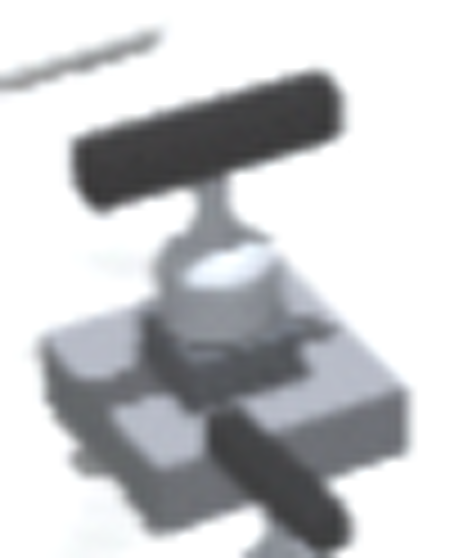

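```bash
python3 -c "
from h import *
S=lambda x,y:(222+x/9-.44,232+y/9-.44); D=lambda x,y:(235+x/9-.44,155+y/9-.44)
a=tri([('scene0',S(87,112)),('side0',D(337,102))]);b=tri([('scene0',S(370,170)),('side0',D(83,178))])
c=tri([('scene0',S(230,138)),('side0',D(210,140))])
d=a-b;print(a,b,(a+b)/2,c,np.linalg.norm(d),np.degrees(np.arctan2(d[1],d[0])),np.degrees(np.arcsin(d[2]/np.linalg.norm(d))))
# stand corners at z=.022: scene
for n,p in [('scene0',S(33,432)),('scene0',S(322,500)),('scene0',S(445,325)),('side0',D(40,342)),('side0',D(150,470)),('side0',D(410,385)),('side0',D(275,245))]: print(n,onz(n,p,.022))
"
```

```text
[0.59615581 0.26756221 0.09183584] [0.52582402 0.2441306  0.09305717] [0.56098991 0.2558464  0.0924465 ] [0.56047571 0.25514376 0.09289625] 0.07414238383406532 18.425908510410583 -0.9438660571813885
scene0 [0.58526561 0.30278403 0.022     ]
scene0 [0.51523079 0.27749063 0.022     ]
scene0 [0.53475141 0.21012664 0.022     ]
side0 [0.51235344 0.27692061 0.022     ]
side0 [0.53299987 0.20964668 0.022     ]
side0 [0.60773241 0.23264923 0.022     ]
side0 [0.58462492 0.31137738 0.022     ]
```

```bash
python3 -c "
from cp import *
print(units([.560,.2555,.073,198]))"
```

```text
[-3.90e-03 -2.00e-04  5.50e-01 -9.02e-02]
```

>>> play_rows --steps '[[[-0.004, 0, 0.15, 0, 0, -0.09], [-0.004, 0, 0.3, 0, 0, -0.09], [-0.004, 0, 0.42, 0, 0, -0.09], [-0.004, 0, 0.5, 0, 0, -0.09], [-0.004, 0, 0.55, 0, 0, -0.09], [-0.004, 0, 0.55, 0, 0, -0.09], [-0.004, 0, 0.55, 0, 0, -0.09]]]'

```text
t: 4.77
tool_pos: [0.5616, 0.2547, 0.0738]
eef_rot: [[-0.952, -0.306, 0.002], [-0.306, 0.952, 0.0], [-0.002, -0.0, -1.0]]
force: [-0.1, 0.7, 1.1]
opening: 0.999
```

```bash
python3 -c "
from cp import *
from h import *
did(-.004,0,.55,-.09)
snap('wrist','wkey2');snap('side','skey2')
st=r.read_state();print(st['joints'],st['tool_pos'])
b=cv2.imread('pics/skey2.png')
cv2.imwrite('pics/zd3.png',cv2.resize(b[100:240,190:330],None,fx=4,fy=4,interpolation=cv2.INTER_CUBIC))
"
```

```text
cmd [5.6000e-01 2.5550e-01 7.3000e-02 1.9799e+02]
[  3.97092746  38.88742276 -46.39973325 101.87623673  34.20722843
  54.09652786  50.98643348] [0.56192817 0.25584314 0.07476732]
```

View pics/wkey2.png

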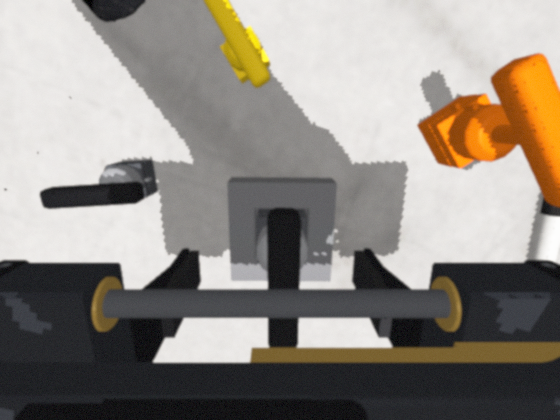

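View pics/zd3.png

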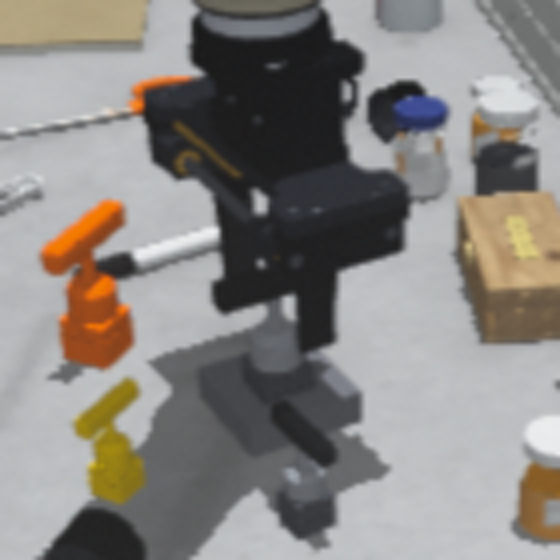

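```bash
python3 -c "
from h import *
a=cv2.imread('pics/wkey2.png').max(2)
for v in (215,225,235,245,255,265,275,320,335): 
  row=a[v-1:v+2].mean(0); idx=np.where(row[230:335]<40)[0]+230; 
  run=[i for i in idx if abs(i-284)<22]; print(v,min(run),max(run),onz('wkey2',((min(run)+max(run))/2,v),.101))
st=r.read_state();print(st['tool_pos'])
"
```

```text
215 268 299 [0.52320709 0.24540332 0.101     ]
225 268 299 [0.52769549 0.24688323 0.101     ]
235 269 299 [0.53220172 0.24860958 0.101     ]
245 269 298 [0.53693884 0.24993094 0.101     ]
255 269 298 [0.54169911 0.25150049 0.101     ]
265 269 298 [0.54655552 0.25310175 0.101     ]
275 269 297 [0.55158405 0.25450937 0.101     ]
320 270 295 [0.57527515 0.26204631 0.101     ]
335 270 295 [0.58366108 0.26480275 0.101     ]
[0.56192817 0.25584314 0.07476732]
```

>>> play_rows --steps '[[[0, 0.006, 0, 0, 0, 0], [0, 0.006, 0, 0, 0, 0], [0, 0.006, 0, 0, 0, 0], [0, 0.006, 0, 0, 0, 0], [0, 0.006, 0, 0, 0, 0], [0, 0.006, 0, 0, 0, 0], [0, 0.006, 0, 0, 0, 0], [0, 0.006, 0, 0, 0, 0]]]' --hand 1

```text
t: 5.53
tool_pos: [0.56, 0.2569, 0.0725]
eef_rot: [[-0.951, -0.308, -0.0], [-0.308, 0.951, -0.0], [0.0, -0.0, -1.0]]
force: [-0.2, 0.6, 0.1]
opening: 0.48
```

>>> play_rows --steps '[[[0, 0, 0, 0, 0, 0], [0, 0, 0, 0, 0, 0], [0, 0, 0, 0, 0, 0], [0, 0, 0, 0, 0, 0], [0, 0, 0, 0, 0, 0], [0, 0, 0, 0, 0, 0], [0, 0, 0, 0, 0, 0]]]'

```text
t: 6.12
tool_pos: [0.56, 0.257, 0.0725]
eef_rot: [[-0.951, -0.308, 0.0], [-0.308, 0.951, 0.0], [-0.0, 0.0, -1.0]]
force: [-1.0, 0.7, -0.1]
opening: 0.182
```

```bash
python3 -c "
from cp import *
from h import *
did(0,.006,0,0)
st=r.read_state()
for k in st: print(k,np.round(st[k],3).tolist())
print(units([.556,.15,.16,198]))
"
```

```text
cmd [5.5950e-01 2.5700e-01 7.3000e-02 1.9799e+02]
t 6.117
joints [3.752, 39.039, -46.322, 101.971, 34.225, 54.075, 50.834]
qd [0.053, -0.066, 0.041, -0.022, 0.049, 0.001, -0.022]
effort [0.287, -48.921, -10.878, -17.457, 0.077, 0.189, -0.0]
tool_pos [0.56, 0.257, 0.073]
eef_rot [[-0.951, -0.308, 0.0], [-0.308, 0.951, 0.0], [-0.0, 0.0, -1.0]]
force [-1.032, 0.703, -0.102]
torque [0.225, -0.133, 0.004]
opening 0.182
[ 1.456e-01 -4.026e-01 -3.480e-01 -2.000e-04]
```

>>> play_rows --steps '[[[0, 0, -0.04, 0, 0, 0], [0, 0, -0.1, 0, 0, 0], [0, 0, -0.2, 0, 0, 0], [0, 0, -0.3, 0, 0, 0], [0, 0, -0.4, 0, 0, 0], [0, 0, -0.46, 0, 0, 0], [0, 0, -0.5, 0, 0, 0], [0, 0, -0.5, 0, 0, 0], [0, 0, -0.5, 0, 0, 0]]]'

```text
t: 6.87
tool_pos: [0.5599, 0.2566, 0.1979]
eef_rot: [[-0.951, -0.308, 0.001], [-0.308, 0.951, -0.0], [-0.0, -0.001, -1.0]]
force: [-0.4, -0.4, -3.2]
opening: 0.182
```

```bash
python3 -c "
from cp import *
from h import *
did(0,0,-.5,0)
snap('side','sup');snap('scene','cup')
st=r.read_state()
for k in ['force','torque','opening','tool_pos']: print(k,np.round(st[k],3).tolist())
b=cv2.imread('pics/sup.png');c=cv2.imread('pics/cup.png')
cv2.imwrite('pics/zd4.png',cv2.resize(b[60:220,190:330],None,fx=4,fy=4,interpolation=cv2.INTER_CUBIC))
cv2.imwrite('pics/zs4.png',cv2.resize(c[150:310,180:320],None,fx=4,fy=4,interpolation=cv2.INTER_CUBIC))
print(units([.54,.04,.20,198]))
"
```

```text
cmd [  0.5595   0.257    0.198  197.99  ]
force [0.141, -0.481, -2.32]
torque [0.144, -0.088, 0.007]
opening 0.18
tool_pos [0.559, 0.256, 0.196]
[ 3.424e-01 -8.013e-01 -8.000e-03 -2.000e-04]
```

View pics/zd4.png

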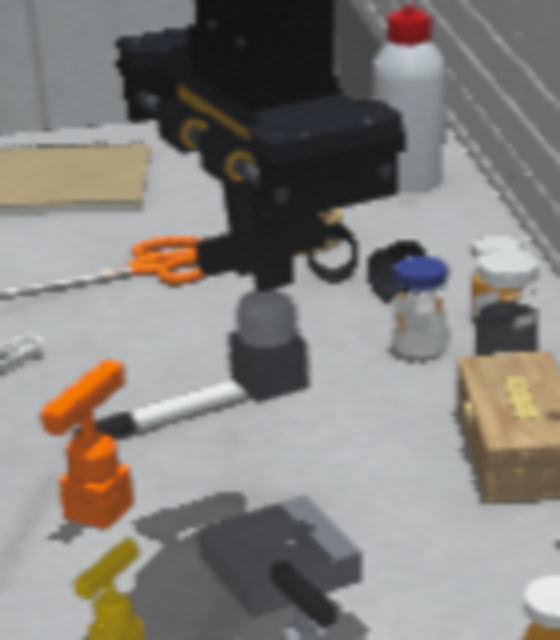

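View pics/zs4.png

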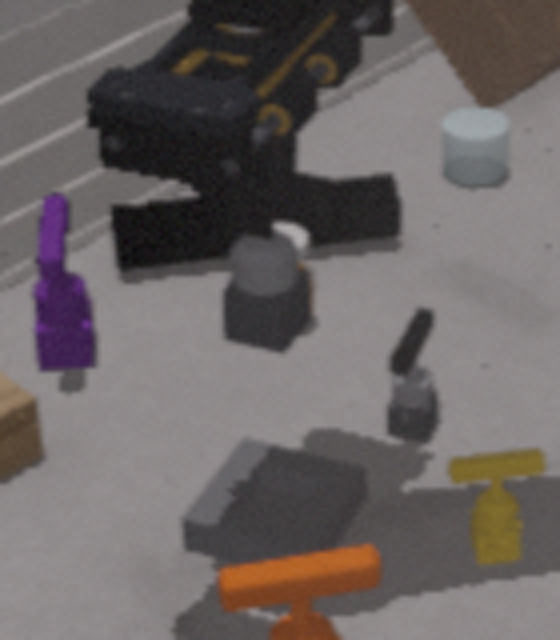

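>>> play_rows --steps '[[[0.1, -0.15, 0, 0, 0, 0], [0.2, -0.35, -0.01, 0, 0, 0], [0.27, -0.52, -0.01, 0, 0, 0], [0.34, -0.68, -0.02, 0, 0, 0.02], [0.34, -0.8, -0.02, 0, 0, 0.02], [0.34, -0.8, -0.02, 0, 0, 0.02]]]'

```text
t: 7.47
tool_pos: [0.5406, 0.0312, 0.2006]
eef_rot: [[-0.959, -0.284, -0.003], [-0.284, 0.959, -0.006], [0.005, -0.005, -1.0]]
force: [0.4, -0.3, -3.5]
opening: 0.183
```

```bash
python3 -c "
from cp import *
did(.34,-.8,-.02,.02)
print(units([.5045,-.1088,.185,196]))
"
```

```text
cmd [5.4050e-01 4.0500e-02 2.0300e-01 1.9709e+02]
[ 0.313  -0.5285  0.072   0.0242]
```

>>> play_rows --steps '[[[0.08, -0.14, 0.02, 0, 0, 0.02], [0.16, -0.28, 0.04, 0, 0, 0.02], [0.24, -0.42, 0.06, 0, 0, 0.02], [0.3, -0.5, 0.07, 0, 0, 0.02], [0.313, -0.528, 0.072, 0, 0, 0.024], [0.313, -0.528, 0.072, 0, 0, 0.024], [0.313, -0.528, 0.072, 0, 0, 0.024], [0.313, -0.528, 0.072, 0, 0, 0.024]]]'

```text
t: 8.13
tool_pos: [0.5053, -0.1064, 0.1847]
eef_rot: [[-0.961, -0.278, 0.001], [-0.278, 0.961, 0.001], [-0.001, 0.001, -1.0]]
force: [-0.1, 0.1, -2.0]
opening: 0.184
```

```bash
python3 -c "
from cp import *
from h import *
did(.313,-.528,.072,.024)
snap('side','s5');snap('scene','c5');snap('wrist','w5')
st=r.read_state()
for k in ['joints','force','torque','opening','tool_pos','eef_rot']: print(k,np.round(st[k],4).tolist())
b=cv2.imread('pics/s5.png');c=cv2.imread('pics/c5.png')
cv2.imwrite('pics/zd5.png',cv2.resize(b[220:360,200:330],None,fx=5,fy=4.28,interpolation=cv2.INTER_CUBIC) if 0 else cv2.resize(b[220:340,200:330],None,fx=5,fy=5,interpolation=cv2.INTER_CUBIC))
cv2.imwrite('pics/zs5.png',cv2.resize(c[120:240,300:430],None,fx=5,fy=5,interpolation=cv2.INTER_CUBIC))
"
```

```text
cmd [ 5.0450e-01 -1.0870e-01  1.8500e-01  1.9601e+02]
joints [49.7566, 22.5573, -53.1801, 109.5244, 21.1325, 58.2675, 93.4701]
force [-0.6495, -0.3233, -1.9446]
torque [0.171, -0.1294, 0.0552]
opening 0.1818
tool_pos [0.5052, -0.1068, 0.1848]
eef_rot [[-0.9605, -0.2784, 0.0007], [-0.2784, 0.9605, 0.0005], [-0.0008, 0.0003, -1.0]]
```

View pics/zd5.png

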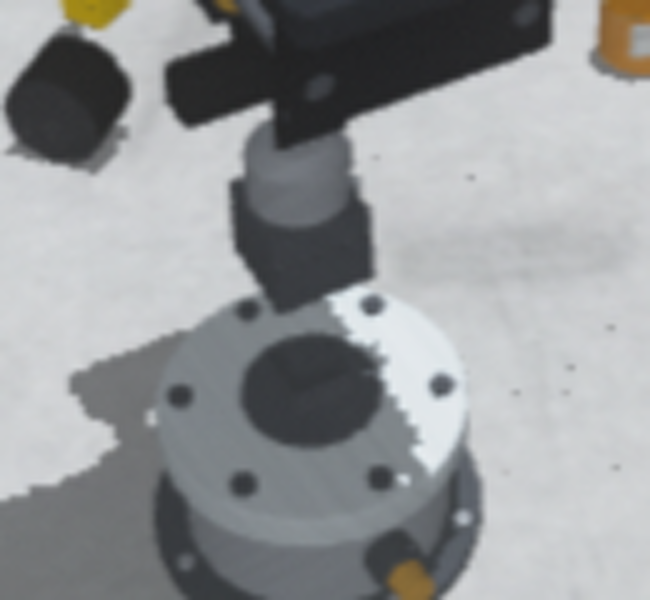

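View pics/zs5.png

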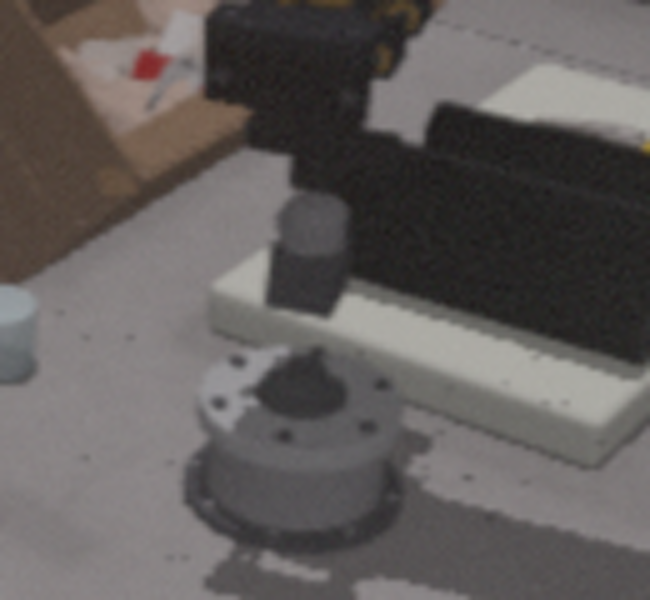

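View pics/w5.png

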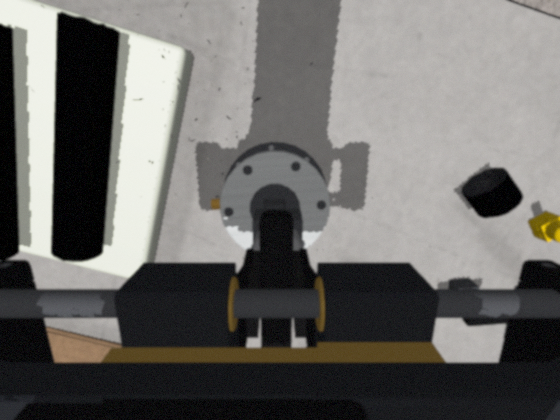

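```bash
python3 -c "
from h import *
D=lambda x,y:(200+x/5-.4,220+y/5-.4); S=lambda x,y:(300+x/5-.4,120+y/5-.4)
iD=lambda p:np.round([(p[0]-200+.4)*5,(p[1]-220+.4)*5]); iS=lambda p:np.round([(p[0]-300+.4)*5,(p[1]-120+.4)*5])
c=np.array([.5052,-.1068,.118])
y=np.radians(16.1);ux=np.array([np.cos(y),np.sin(y),0]);uy=np.array([-np.sin(y),np.cos(y),0])
for sx,sy in [(1,1),(1,-1),(-1,-1),(-1,1)]:
  P=c+.017*(sx*ux+sy*uy); print(sx,sy,'side',iD(proj('s5',P)),'scene',iS(proj('c5',P)))
for p in [(240,252),(285,312),(372,275)]: print('side',onz('s5',D(*p),.118))
for p in [(268,303),(333,315),(349,262)]: print('scene',onz('c5',S(*p),.118))
# head flange now in views
print('flange side',onz('s5',D(312,390),.064),'scene',onz('c5',S(302,383),.064))
for z,n in [(.064,'flange')]:
  print(iD(proj('s5',[.5045,-.1088,z])),iS(proj('c5',[.5045,-.1088,z])))
"
```

```text
1 1 side [326. 216.] scene [265. 312.]
1 -1 side [373. 281.] scene [284. 282.]
-1 -1 side [276. 319.] scene [349. 294.]
-1 1 side [231. 251.] scene [332. 325.]
side [ 0.48680152 -0.09618579  0.118     ]
side [ 0.49675322 -0.12547369  0.118     ]
side [ 0.52630014 -0.11575244  0.118     ]
scene [ 0.52070822 -0.09427175  0.118     ]
scene [ 0.48884525 -0.10400345  0.118     ]
scene [ 0.51172508 -0.15799883  0.118     ]
flange side [ 0.50543512 -0.1107524   0.064     ] scene [ 0.51054651 -0.11824049  0.064     ]
[308. 386.] [302. 394.]
```

```bash
python3 - <<'E'
from h import *
def fl(n,box,th,z=.064):
    a=cam(n)[3].max(2); x0,y0,x1,y1=box; c=cv2.resize(a[y0:y1,x0:x1],None,fx=4,fy=4,interpolation=cv2.INTER_CUBIC)
    m=cv2.inRange(c,0,th); m=cv2.morphologyEx(m,cv2.MORPH_OPEN,np.ones((5,5)))
    cs,_=cv2.findContours(m,cv2.RETR_EXTERNAL,cv2.CHAIN_APPROX_NONE)
    for k in cs:
        if cv2.contourArea(k)<3000: continue
        h=cv2.convexHull(k); e=cv2.fitEllipse(h); uv=np.array(e[0])/4+[x0,y0]-.375
        print(n,th,np.round(uv,2),np.round(e[1],0)/4,np.round(onz(n,uv,z),4))
for th in (80,100,120): fl('side0',(240,275,290,320),th)
for th in (70,80,90): fl('s5',(240,280,285,318),th)
for th in (70,80,90): fl('wcell',(235,170,290,220),th)
for th in (60,75,85): fl('wcell2',(245,175,315,245),th)
for th in (60,75,90): fl('scene0',(343,182,380,210),th)
E
```

```text
side0 100 [261.69 298.09] [21.75 26.75] [ 0.5047 -0.1117  0.064 ]
side0 120 [261.73 298.  ] [22.5  27.75] [ 0.5048 -0.1115  0.064 ]
s5 70 [261.68 297.78] [21.25 26.5 ] [ 0.5048 -0.111   0.064 ]
s5 80 [261.73 297.73] [21.75 27.25] [ 0.5049 -0.1109  0.064 ]
s5 90 [261.76 297.74] [22.25 28.  ] [ 0.505 -0.111  0.064]
wcell 70 [259.53 191.93] [21.5 29. ] [ 0.498  -0.1051  0.064 ]
wcell 80 [259.58 191.97] [22.5  29.75] [ 0.4981 -0.1051  0.064 ]
wcell 90 [259.88 193.78] [28.25 30.75] [ 0.5004 -0.106   0.064 ]
wcell2 60 [280.25 209.09] [47.25 49.  ] [ 0.5038 -0.1082  0.064 ]
wcell2 75 [280.36 209.01] [48.75 51.  ] [ 0.5038 -0.1081  0.064 ]
wcell2 85 [280.26 208.98] [49.5 51.5] [ 0.5037 -0.1081  0.064 ]
```

```bash
python3 -c "
from cp import *
from h import *
print(r.read_state()['tool_pos'])
print(units([.504,-.110,.150,196]))
"
```

```text
[ 0.505247   -0.10681422  0.18478279]
[ 0.0032 -0.0046  0.14    0.0002]
```

>>> play_rows --steps '[[[0.003, -0.005, 0.05, 0, 0, 0], [0.003, -0.005, 0.1, 0, 0, 0], [0.003, -0.005, 0.13, 0, 0, 0], [0.003, -0.005, 0.14, 0, 0, 0], [0.003, -0.005, 0.14, 0, 0, 0], [0.003, -0.005, 0.14, 0, 0, 0]]]'

```text
t: 8.78
tool_pos: [0.5044, -0.1099, 0.1493]
eef_rot: [[-0.961, -0.275, -0.0], [-0.275, 0.961, 0.0], [0.0, 0.0, -1.0]]
force: [0.8, -0.4, -2.4]
opening: 0.18
```

```bash
python3 -c "
from cp import *
from h import *
did(.003,-.005,.14,0)
snap('side','s6');snap('scene','c6')
st=r.read_state()
for k in ['t','force','torque','tool_pos']: print(k,np.round(st[k],4).tolist())
b=cv2.imread('pics/s6.png');c=cv2.imread('pics/c6.png')
cv2.imwrite('pics/zd6.png',cv2.resize(b[230:330,210:320],None,fx=6,fy=6,interpolation=cv2.INTER_CUBIC))
cv2.imwrite('pics/zs6.png',cv2.resize(c[150:240,310:410],None,fx=6,fy=6,interpolation=cv2.INTER_CUBIC))
"
```

```text
cmd [ 5.0410e-01 -1.1010e-01  1.5000e-01  1.9601e+02]
t 8.8833
force [-0.0475, -0.2885, -1.6275]
torque [0.0678, -0.1341, 0.0197]
tool_pos [0.5048, -0.1101, 0.1499]
```

View pics/zd6.png

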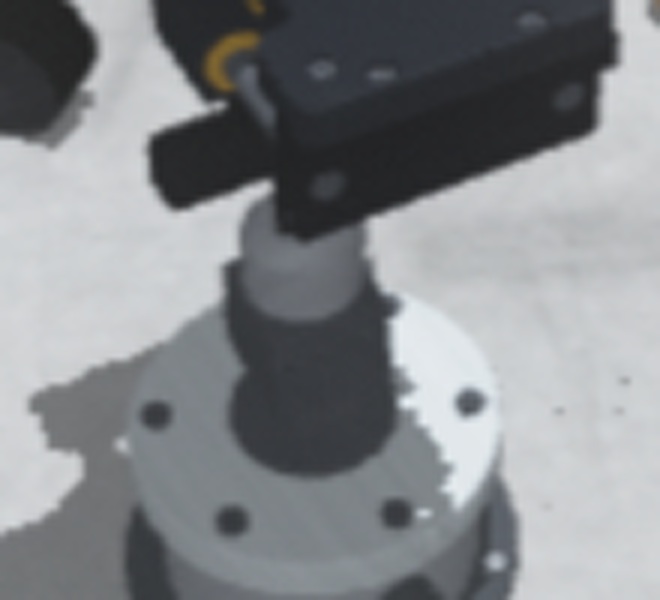

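View pics/zs6.png

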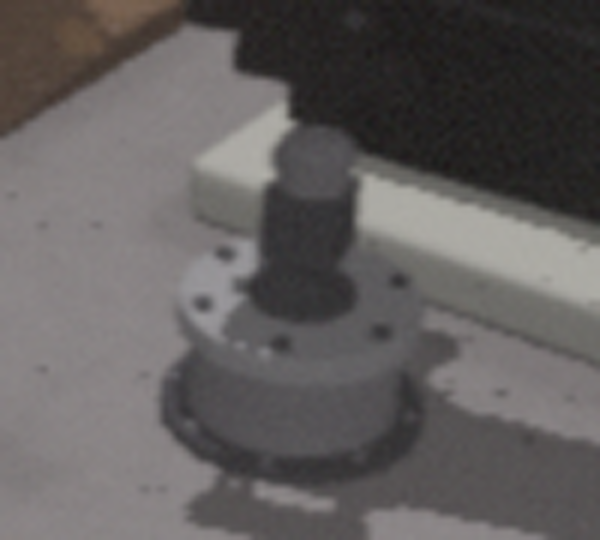

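```bash
python3 -c "
from cp import *
print(units([.5053,-.1095,.144,196]),units([.5053,-.1095,.140,196]))
"
```

```text
[-0.0053  0.0009  0.024   0.0002] [-0.0053  0.0009  0.04    0.0002]
```

>>> play_rows --steps '[[[-0.005, 0.001, 0.008, 0, 0, 0], [-0.005, 0.001, 0.016, 0, 0, 0], [-0.005, 0.001, 0.024, 0, 0, 0], [-0.005, 0.001, 0.032, 0, 0, 0], [-0.005, 0.001, 0.04, 0, 0, 0], [-0.005, 0.001, 0.04, 0, 0, 0]]]'

```text
t: 9.38
tool_pos: [0.5052, -0.1096, 0.1391]
eef_rot: [[-0.961, -0.275, -0.001], [-0.275, 0.961, 0.0], [0.001, 0.0, -1.0]]
force: [-0.9, 0.6, -2.3]
opening: 0.183
```

```bash
python3 -c "
from cp import *
from h import *
did(-.005,.001,.04,0)
st=r.read_state()
for k in ['t','force','torque','tool_pos','opening']: print(k,np.round(st[k],4).tolist())
"
```

```text
cmd [ 5.0520e-01 -1.0950e-01  1.4000e-01  1.9601e+02]
t 9.3833
force [-0.8626, 0.5676, -2.2659]
torque [0.134, -0.1151, 0.0086]
tool_pos [0.5052, -0.1096, 0.1391]
opening 0.1829
```

>>> play_rows --steps '[[[0, 0, 0.008, 0, 0, 0], [0, 0, 0.016, 0, 0, 0], [0, 0, 0.024, 0, 0, 0], [0, 0, 0.032, 0, 0, 0], [0, 0, 0.032, 0, 0, 0]]]'

```text
t: 9.8
tool_pos: [0.5052, -0.1096, 0.1311]
eef_rot: [[-0.961, -0.275, -0.001], [-0.275, 0.961, 0.0], [0.001, 0.0, -1.0]]
force: [-0.9, -0.5, -2.6]
opening: 0.179
```

```bash
python3 -c "
from cp import *
from h import *
did(0,0,.032,0)
st=r.read_state()
for k in ['t','force','torque','tool_pos','opening']: print(k,np.round(st[k],4).tolist())
"
```

```text
cmd [ 5.0520e-01 -1.0950e-01  1.3200e-01  1.9601e+02]
t 9.8
force [-0.9355, -0.5262, -2.5906]
torque [0.0728, -0.0842, -0.0331]
tool_pos [0.5052, -0.1096, 0.1311]
opening 0.1793
```

>>> play_rows --steps '[[[0, 0, 0.002, 0, 0, 0], [0, 0, 0.004, 0, 0, 0], [0, 0, 0.004, 0, 0, 0], [0, 0, 0.004, 0, 0, 0]]]'

```text
t: 10.13
tool_pos: [0.5056, -0.1095, 0.1307]
eef_rot: [[-0.961, -0.275, 0.0], [-0.275, 0.961, -0.0], [-0.0, -0.0, -1.0]]
force: [-0.7, -0.2, -2.4]
opening: 0.182
```

>>> play_rows --steps '[[[0, 0, 0.003, 0, 0, 0], [0, 0, 0.004, 0, 0, 0], [0, 0, 0.004, 0, 0, 0], [0, 0, 0.004, 0, 0, 0]]]'

```text
t: 10.47
tool_pos: [0.5061, -0.1093, 0.1304]
eef_rot: [[-0.961, -0.275, 0.001], [-0.275, 0.961, -0.0], [-0.001, -0.001, -1.0]]
force: [-1.0, 1.1, 5.1]
opening: 0.175
```

```bash
python3 -c "
from cp import *
from h import *
did(0,0,.008,0)
snap('side','s7');snap('scene','c7')
st=r.read_state()
for k in ['t','joints','force','torque','tool_pos']: print(k,np.round(st[k],4).tolist())
b=cv2.imread('pics/s7.png');c=cv2.imread('pics/c7.png')
cv2.imwrite('pics/zd7.png',cv2.resize(b[230:330,210:320],None,fx=6,fy=6,interpolation=cv2.INTER_CUBIC))
cv2.imwrite('pics/zs7.png',cv2.resize(c[150:240,310:410],None,fx=6,fy=6,interpolation=cv2.INTER_CUBIC))
"
```

```text
cmd [ 5.0520e-01 -1.0950e-01  1.3000e-01  1.9601e+02]
t 10.5667
joints [46.9663, 26.5053, -50.2657, 112.5588, 25.6262, 52.5867, 89.6143]
force [-0.4383, 0.104, 5.8552]
torque [0.2142, 0.2243, -0.0378]
tool_pos [0.506, -0.1093, 0.1304]
```

View pics/zd7.png

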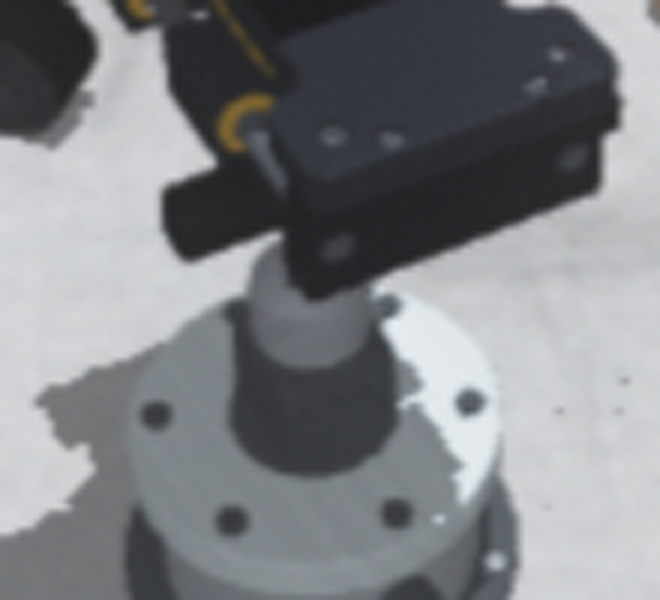

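View pics/zs7.png

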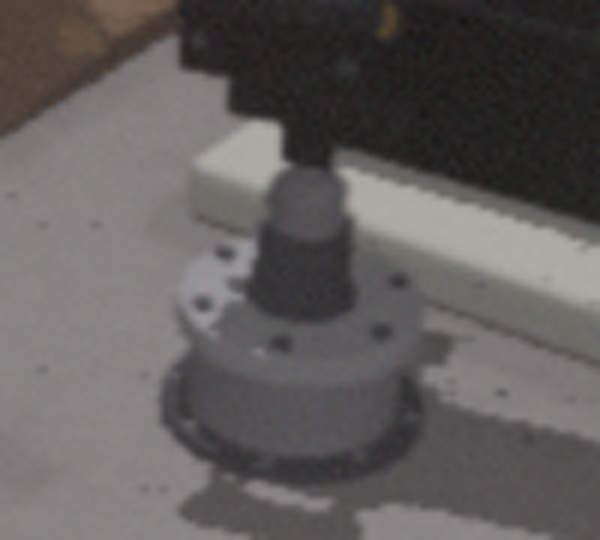

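>>> play_rows --steps '[[[0, 0, -0.001, 0, 0, 0.06], [0, 0, -0.001, 0, 0, 0.12], [0, 0, -0.001, 0, 0, 0.18], [0, 0, -0.001, 0, 0, 0.18]]]'

```text
t: 10.9
tool_pos: [0.506, -0.1095, 0.1304]
eef_rot: [[-0.991, -0.136, 0.001], [-0.136, 0.991, -0.001], [-0.001, -0.001, -1.0]]
force: [-0.5, 0.7, 3.8]
opening: 0.185
```

```bash
cat > q.py <<'E'
import sys
from cp import *
from h import *
if len(sys.argv)>1: did(*map(float,sys.argv[1:5]))
st=r.read_state(); R=np.array(st['eef_rot'])
print('t',round(st['t'],2),'F',np.round(st['force'],2),'T',np.round(st['torque'],3),'p',np.round(st['tool_pos'],4),'yaw',round(np.degrees(np.arctan2(R[1,0],R[0,0]))%360,2),'j7',round(st['joints'][6],1),'eff7',np.round(st['effort'],2)[[4,5,6]],'op',round(st['opening'],3))
E
python3 q.py 0 0 -.001 .18
```

```text
cmd [ 5.0520e-01 -1.0950e-01  1.3020e-01  1.8791e+02]
t 10.9 F [-0.52  0.71  3.78] T [ 0.19   0.094 -0.058] p [ 0.506  -0.1095  0.1304] yaw 187.84 j7 82.6 eff7 [ 0.14 -0.16 -0.27] op 0.185
```

>>> play_rows --steps '[[[0, 0, 0, 0, 0, 0.05], [0, 0, 0, 0, 0, 0.11], [0, 0, 0, 0, 0, 0.11]]]'

```text
t: 11.15
tool_pos: [0.5059, -0.1095, 0.1304]
eef_rot: [[-0.999, -0.051, 0.001], [-0.051, 0.999, -0.001], [-0.001, -0.001, -1.0]]
force: [-1.3, 1.2, 4.9]
opening: 0.178
```

```bash
python3 q.py 0 0 0 .11
```

```text
cmd [ 5.0520e-01 -1.0950e-01  1.3020e-01  1.8296e+02]
t 11.15 F [-1.28  1.2   4.91] T [ 0.161  0.167 -0.041] p [ 0.5059 -0.1095  0.1304] yaw 182.95 j7 78.4 eff7 [ 0.16 -0.24 -0.26] op 0.178
```

>>> play_rows --steps '[[[0, 0, 0, 0, 0, 0.05], [0, 0, 0, 0, 0, 0.11], [0, 0, 0, 0, 0, 0.11]]]'

```text
t: 11.4
tool_pos: [0.5059, -0.1095, 0.1303]
eef_rot: [[-0.999, 0.035, 0.001], [0.035, 0.999, -0.001], [-0.001, -0.0, -1.0]]
force: [-2.3, 1.0, 6.0]
opening: 0.18
```

```bash
python3 q.py 0 0 0 .11
```

```text
cmd [ 5.0520e-01 -1.0950e-01  1.3020e-01  1.7801e+02]
t 11.4 F [-2.33  0.96  6.02] T [ 0.119  0.24  -0.059] p [ 0.5059 -0.1095  0.1303] yaw 178.01 j7 74.2 eff7 [ 0.17 -0.32 -0.23] op 0.18
```

>>> play_rows --steps '[[[0, 0, 0, 0, 0, 0.05], [0, 0, 0, 0, 0, 0.11], [0, 0, 0, 0, 0, 0.11]]]'

```text
t: 11.65
tool_pos: [0.5058, -0.1094, 0.1303]
eef_rot: [[-0.993, 0.121, 0.001], [0.121, 0.993, -0.0], [-0.001, -0.0, -1.0]]
force: [-1.1, 0.0, 5.8]
opening: 0.183
```

```bash
python3 q.py 0 0 0 .11
```

```text
cmd [ 5.0520e-01 -1.0950e-01  1.3020e-01  1.7306e+02]
t 11.65 F [-1.06  0.02  5.8 ] T [ 0.169  0.321 -0.006] p [ 0.5058 -0.1094  0.1303] yaw 173.07 j7 69.9 eff7 [ 0.19 -0.38 -0.23] op 0.183
```

>>> play_rows --steps '[[[0, 0, 0, 0, 0, 0.05], [0, 0, 0, 0, 0, 0.11], [0, 0, 0, 0, 0, 0.11]]]'

```text
t: 11.9
tool_pos: [0.5057, -0.1095, 0.1303]
eef_rot: [[-0.979, 0.206, 0.0], [0.206, 0.979, -0.0], [-0.0, -0.0, -1.0]]
force: [-1.0, 0.8, 5.5]
opening: 0.179
```

```bash
python3 q.py 0 0 0 .11; python3 -c "
from h import *
snap('side','s8');b=cv2.imread('pics/s8.png')
cv2.imwrite('pics/zd8.png',cv2.resize(b[230:330,210:320],None,fx=6,fy=6,interpolation=cv2.INTER_CUBIC))"
```

```text
cmd [ 5.0520e-01 -1.0950e-01  1.3020e-01  1.6811e+02]
t 11.9 F [-1.02  0.78  5.49] T [ 0.162  0.26  -0.027] p [ 0.5057 -0.1095  0.1303] yaw 168.12 j7 65.6 eff7 [ 0.2  -0.43 -0.23] op 0.179
```

View pics/zd8.png

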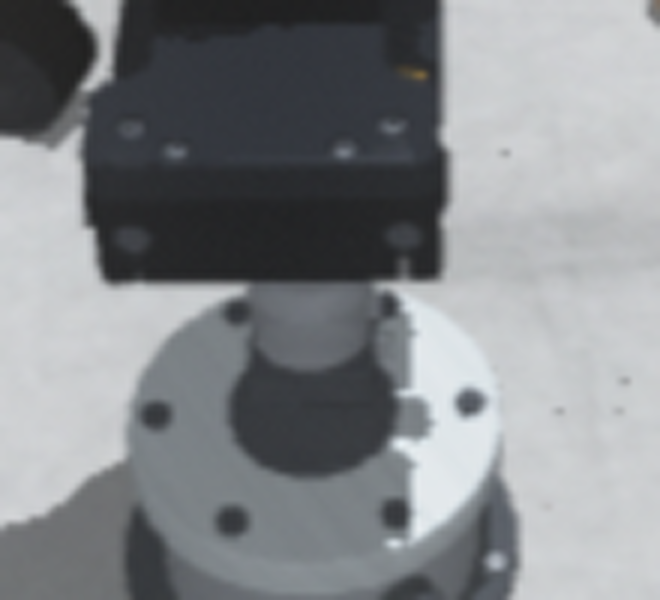

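```bash
python3 q.py; python3 - <<'E'
from h import *
b=cv2.imread('pics/zd8.png').astype(float)
b=b[250:490,200:440]
cv2.imwrite('pics/zd8c.png',cv2.resize(np.clip((b-20)*3,0,255).astype('uint8'),None,fx=2.4,fy=2.4))
E
```

```text
t 11.95 F [-1.33 -0.31  6.25] T [ 0.183  0.303 -0.131] p [ 0.5057 -0.1094  0.1304] yaw 168.18 j7 65.6 eff7 [ 0.23 -0.45 -0.02] op 0.181
```

View pics/zd8c.png

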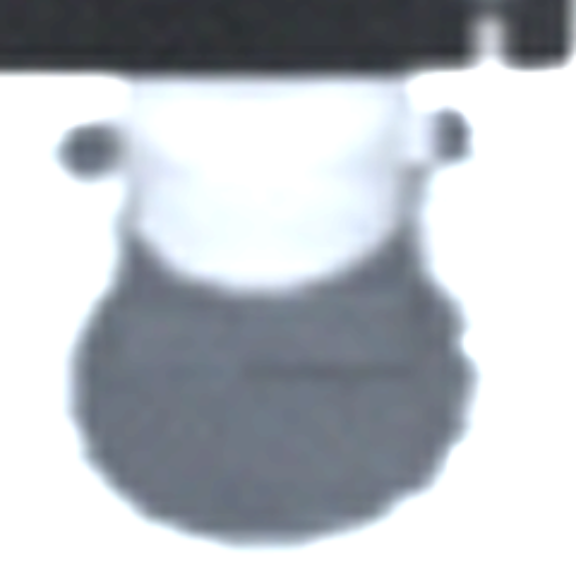

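>>> play_rows --steps '[[[0, 0, 0, 0, 0, 0.05], [0, 0, 0, 0, 0, 0.11], [0, 0, 0, 0, 0, 0.11]]]'

```text
t: 12.2
tool_pos: [0.5056, -0.1094, 0.1303]
eef_rot: [[-0.957, 0.29, 0.0], [0.29, 0.957, -0.0], [-0.0, -0.0, -1.0]]
force: [-1.7, 0.3, 5.7]
opening: 0.179
```

```bash
python3 q.py 0 0 0 .11
```

```text
cmd [ 5.0520e-01 -1.0950e-01  1.3020e-01  1.6316e+02]
t 12.2 F [-1.74  0.27  5.66] T [ 0.155  0.365 -0.031] p [ 0.5056 -0.1094  0.1303] yaw 163.17 j7 61.3 eff7 [ 0.22 -0.49 -0.23] op 0.179
```

>>> play_rows --steps '[[[0, 0, 0, 0, 0, 0.05], [0, 0, 0, 0, 0, 0.11], [0, 0, 0, 0, 0, 0.11]]]'

```text
t: 12.45
tool_pos: [0.5056, -0.1094, 0.1303]
eef_rot: [[-0.929, 0.371, 0.0], [0.371, 0.929, -0.0], [-0.0, -0.0, -1.0]]
force: [-2.2, 0.2, 6.0]
opening: 0.179
```

```bash
python3 q.py 0 0 0 .11;python3 -c "
from h import *
snap('side','s9')";python3 q.py
```

```text
cmd [ 5.0520e-01 -1.0950e-01  1.3020e-01  1.5821e+02]
t 12.45 F [-2.23  0.16  5.99] T [ 0.233  0.414 -0.052] p [ 0.5056 -0.1094  0.1303] yaw 158.22 j7 56.9 eff7 [ 0.23 -0.54 -0.23] op 0.179
t 12.5 F [-1.47  1.54  7.1 ] T [ 0.199  0.354 -0.051] p [ 0.5056 -0.1094  0.1303] yaw 158.29 j7 57.0 eff7 [ 0.27 -0.55 -0.02] op 0.179
```

```bash
cat > vz.py <<'E'
import sys
from h import *
n=sys.argv[1]; a=cam(n)[3][:,:,::-1].astype(float)
c=cv2.resize(a[268:315,238:288],None,fx=12,fy=12,interpolation=cv2.INTER_CUBIC)
cv2.imwrite(f'pics/z_{n}.png',np.clip((c-25)*3,0,255).astype('uint8'))
E
python3 vz.py s9; python3 vz.py s7
```

```text
(no output)
```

View pics/z_s9.png

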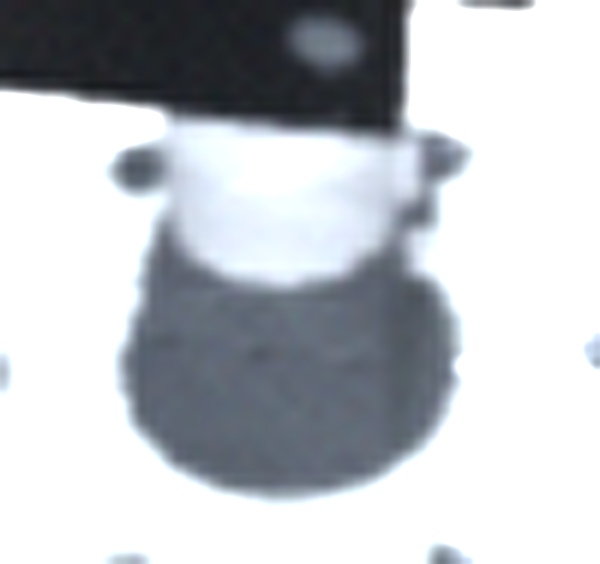

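View pics/z_s7.png

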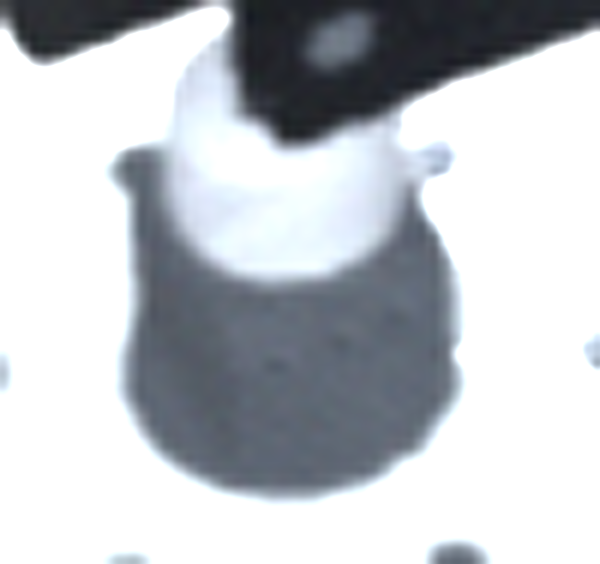

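>>> play_rows --steps '[[[0, 0, 0, 0, 0, 0.05], [0, 0, 0, 0, 0, 0.11], [0, 0, 0, 0, 0, 0.11]]]'

```text
t: 12.75
tool_pos: [0.5055, -0.1093, 0.1303]
eef_rot: [[-0.893, 0.45, -0.0], [0.45, 0.893, -0.0], [-0.0, -0.0, -1.0]]
force: [-1.7, 0.4, 6.3]
opening: 0.181
```

```bash
python3 q.py 0 0 0 .11
```

```text
cmd [ 5.0520e-01 -1.0950e-01  1.3020e-01  1.5326e+02]
t 12.75 F [-1.65  0.45  6.29] T [ 0.203  0.387 -0.034] p [ 0.5055 -0.1093  0.1303] yaw 153.27 j7 52.6 eff7 [ 0.26 -0.59 -0.23] op 0.181
```

>>> play_rows --steps '[[[0, 0, 0, 0, 0, 0.05], [0, 0, 0, 0, 0, 0.11], [0, 0, 0, 0, 0, 0.11]]]'

```text
t: 13.0
tool_pos: [0.5054, -0.1093, 0.1303]
eef_rot: [[-0.851, 0.525, -0.0], [0.525, 0.851, -0.0], [0.0, -0.0, -1.0]]
force: [-1.4, 1.1, 5.4]
opening: 0.18
```

```bash
python3 q.py 0 0 0 .11
```

```text
cmd [ 5.0520e-01 -1.0950e-01  1.3020e-01  1.4831e+02]
t 13.0 F [-1.44  1.13  5.41] T [ 0.291  0.375 -0.031] p [ 0.5054 -0.1093  0.1303] yaw 148.32 j7 48.2 eff7 [ 0.29 -0.54 -0.24] op 0.18
```

>>> play_rows --steps '[[[0, 0, 0, 0, 0, 0.05], [0, 0, 0, 0, 0, 0.11], [0, 0, 0, 0, 0, 0.11]]]'

```text
t: 13.25
tool_pos: [0.5054, -0.1092, 0.1303]
eef_rot: [[-0.803, 0.597, -0.0], [0.597, 0.803, -0.0], [0.0, -0.0, -1.0]]
force: [-3.2, 1.0, 6.1]
opening: 0.184
```

```bash
python3 q.py 0 0 0 .11
```

```text
cmd [ 5.0520e-01 -1.0950e-01  1.3020e-01  1.4336e+02]
t 13.25 F [-3.22  0.97  6.09] T [ 0.249  0.427 -0.062] p [ 0.5054 -0.1092  0.1303] yaw 143.37 j7 43.9 eff7 [ 0.31 -0.62 -0.23] op 0.184
```

>>> play_rows --steps '[[[0, 0, 0, 0, 0, 0.05], [0, 0, 0, 0, 0, 0.11], [0, 0, 0, 0, 0, 0.11]]]'

```text
t: 13.5
tool_pos: [0.5054, -0.1092, 0.1303]
eef_rot: [[-0.748, 0.664, -0.0], [0.664, 0.748, -0.0], [0.0, -0.0, -1.0]]
force: [-1.7, 0.8, 6.3]
opening: 0.18
```

```bash
python3 q.py 0 0 0 .11;python3 -c "
from h import *
snap('side','s10')";python3 q.py; python3 vz.py s10
```

```text
cmd [ 5.0520e-01 -1.0950e-01  1.3020e-01  1.3841e+02]
t 13.5 F [-1.66  0.85  6.31] T [ 0.279  0.484 -0.048] p [ 0.5054 -0.1092  0.1303] yaw 138.43 j7 39.5 eff7 [ 0.33 -0.67 -0.23] op 0.18
t 13.55 F [-1.66  0.32  6.44] T [ 0.258  0.478 -0.039] p [ 0.5054 -0.1091  0.1303] yaw 138.49 j7 39.6 eff7 [ 0.36 -0.68 -0.02] op 0.182
```

View pics/z_s10.png

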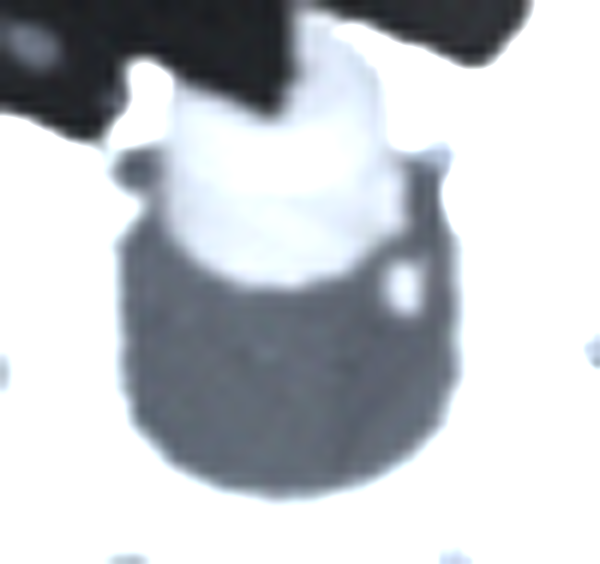

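```bash
python3 -c "
from h import *
c=np.array([.5052,-.1095])
for n,p,z in [('s10',(405,290),.088),('s10',(398,205),.095)]:
  P=onz(n,(238+p[0]/12-.46,268+p[1]/12-.46),z); d=P[:2]-c; print(P,np.linalg.norm(d),np.degrees(np.arctan2(d[1],d[0])))
for a in (-42,-35,-30,-47):
  P=[c[0]+.02*np.cos(np.radians(a)),c[1]+.02*np.sin(np.radians(a)),.088]; u=proj('s10',P); print(a,(u-[238,268]+.46)*12)
for a in (-42,-35,-30,-47):
  P=[c[0]+.02*np.cos(np.radians(a)),c[1]+.02*np.sin(np.radians(a)),.096]; u=proj('s10',P); print(a,(u-[238,268]+.46)*12)
"
```

```text
[ 0.51959056 -0.12308032  0.088     ] 0.019786691568965117 -43.340770740607766
[ 0.52054232 -0.11421584  0.095     ] 0.016050726743553866 -17.086101475157996
-42 [408.1695058  288.33868533]
-35 [416.55515143 276.07410333]
-30 [421.29028866 266.95979123]
-47 [400.98131766 296.64884069]
-42 [406.38549698 247.08107524]
-35 [414.83660851 234.83872072]
-30 [419.60939151 225.74155475]
-47 [399.14183215 255.37676062]
```

>>> play_rows --steps '[[[0, 0, 0, 0, 0, 0.05], [0, 0, 0, 0, 0, 0.11], [0, 0, 0, 0, 0, 0.11]]]'

```text
t: 13.8
tool_pos: [0.5053, -0.1091, 0.1303]
eef_rot: [[-0.688, 0.726, -0.001], [0.726, 0.688, -0.0], [0.0, -0.0, -1.0]]
force: [-1.8, 1.3, 6.2]
opening: 0.177
```

```bash
python3 q.py 0 0 0 .11
```

```text
cmd [ 5.0520e-01 -1.0950e-01  1.3020e-01  1.3346e+02]
t 13.8 F [-1.76  1.31  6.17] T [ 0.308  0.575 -0.096] p [ 0.5053 -0.1091  0.1303] yaw 133.47 j7 35.1 eff7 [ 0.36 -0.71 -0.23] op 0.177
```

>>> play_rows --steps '[[[0, 0, 0, 0, 0, 0.04], [0, 0, 0, 0, 0, 0.08], [0, 0, 0, 0, 0, 0.08]]]'

```text
t: 14.05
tool_pos: [0.5052, -0.1088, 0.1303]
eef_rot: [[-0.642, 0.767, -0.001], [0.767, 0.642, 0.0], [0.001, -0.001, -1.0]]
force: [-3.2, 1.7, 7.4]
opening: 0.176
```

```bash
python3 q.py 0 0 0 .08;python3 -c "
from h import *
snap('side','s11')";python3 q.py; python3 vz.py s11
```

```text
cmd [ 5.0520e-01 -1.0950e-01  1.3020e-01  1.2986e+02]
t 14.05 F [-3.18  1.68  7.41] T [0.441 0.654 0.072] p [ 0.5052 -0.1088  0.1303] yaw 129.94 j7 32.0 eff7 [ 0.39 -0.81 -0.25] op 0.176
t 14.1 F [-1.44  1.21  6.91] T [0.421 0.655 0.035] p [ 0.5052 -0.1088  0.1303] yaw 129.98 j7 32.0 eff7 [ 0.43 -0.82 -0.1 ] op 0.179
```

View pics/z_s11.png

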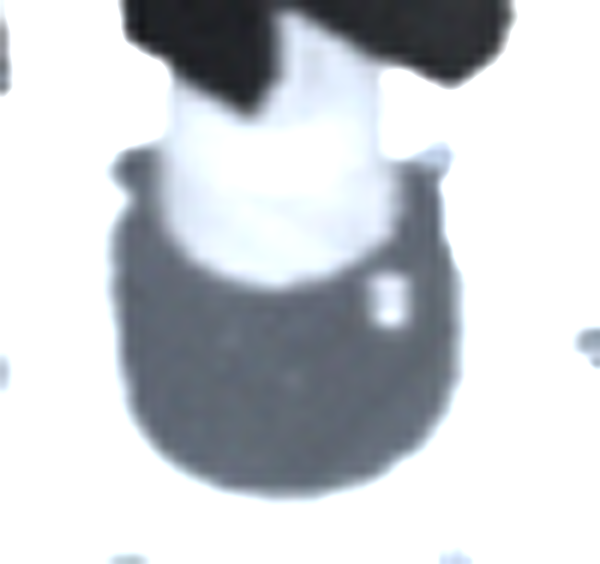

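>>> play_rows --steps '[[[0, 0, 0, 0, 0, 0.03], [0, 0, 0, 0, 0, 0.06], [0, 0, 0, 0, 0, 0.06]]]'

```text
t: 14.35
tool_pos: [0.5052, -0.1084, 0.1303]
eef_rot: [[-0.606, 0.796, -0.001], [0.796, 0.606, 0.001], [0.001, -0.0, -1.0]]
force: [-2.9, 2.5, 6.8]
opening: 0.182
```

```bash
python3 q.py 0 0 0 .06;python3 -c "
from h import *
snap('side','s12')";python3 q.py; python3 vz.py s12; python3 -c "
from h import *
c=np.array([.5052,-.1095])
for n,p,z in [('s11',(390,301),.088)]:
  P=onz(n,(238+p[0]/12-.46,268+p[1]/12-.46),z); d=P[:2]-c; print(P,np.linalg.norm(d),np.degrees(np.arctan2(d[1],d[0])))
"
```

```text
cmd [ 5.0520e-01 -1.0950e-01  1.3020e-01  1.2716e+02]
t 14.35 F [-2.86  2.54  6.79] T [0.672 0.596 0.121] p [ 0.5052 -0.1084  0.1303] yaw 127.27 j7 29.6 eff7 [ 0.56 -0.78 -0.23] op 0.182
t 14.4 F [-1.66  2.98  7.19] T [0.611 0.631 0.108] p [ 0.5052 -0.1084  0.1303] yaw 127.3 j7 29.6 eff7 [ 0.59 -0.79 -0.12] op 0.179
[ 0.51725576 -0.12456317  0.088     ] 0.019293528047970316 -51.32807602243847
```

View pics/z_s12.png

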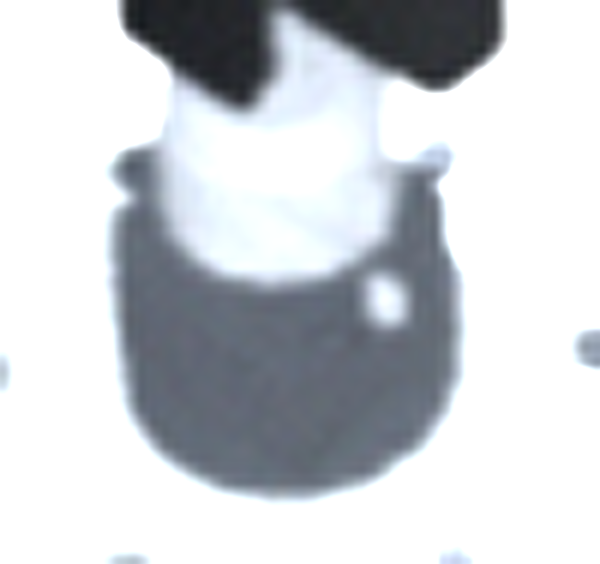

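```bash
cat > ptr.py <<'E'
import sys
from h import *
c=np.array([.5052,-.1095])
def pt(n):
    g=cam(n)[3].max(2).astype(float)[285:302,262:278]
    g=cv2.resize(g,None,fx=8,fy=8,interpolation=cv2.INTER_CUBIC)
    m=(g>75).astype('uint8'); k,l,s,ce=cv2.connectedComponentsWithStats(m)
    best=[]
    for i in range(1,k):
        x,y,w,h,a=s[i]
        if x>0 and y>0 and x+w<m.shape[1] and y+h<m.shape[0] and a>80:
            uv=(ce[i]+.5)/8-.5+[262,285]
            P=onz(n,uv,.088); d=P[:2]-c; print(n,np.round(uv,2),a,'r',round(np.linalg.norm(d)*1e3,1),'ang',round(np.degrees(np.arctan2(d[1],d[0])),1))
for n in sys.argv[1:]: pt(n)
E
python3 ptr.py s10 s11 s12
```

```text
s10 [271.2 291.4] 1103 r 19.3 ang -41.9
s11 [269.98 292.48] 1205 r 19.0 ang -50.8
s12 [269.64 292.48] 1181 r 18.6 ang -51.8
```

>>> play_rows --steps '[[[0, 0, 0, 0, 0, 0.03], [0, 0, 0, 0, 0, 0.06], [0, 0, 0, 0, 0, 0.06]]]'

```text
t: 14.65
tool_pos: [0.5053, -0.1081, 0.1303]
eef_rot: [[-0.568, 0.823, -0.001], [0.823, 0.568, 0.001], [0.001, -0.0, -1.0]]
force: [-2.4, 4.3, 6.2]
opening: 0.18
```

```bash
python3 q.py 0 0 0 .06;python3 -c "
from h import *
snap('side','s13');snap('wrist','w13')";python3 q.py; python3 vz.py s13; python3 ptr.py s13
```

```text
cmd [ 5.0520e-01 -1.0950e-01  1.3020e-01  1.2446e+02]
t 14.65 F [-2.43  4.29  6.22] T [0.649 0.631 0.231] p [ 0.5053 -0.1081  0.1303] yaw 124.61 j7 27.2 eff7 [ 0.61 -0.76 -0.34] op 0.18
t 14.75 F [-2.49  2.64  7.04] T [0.701 0.591 0.212] p [ 0.5053 -0.1081  0.1303] yaw 124.65 j7 27.3 eff7 [ 0.63 -0.77 -0.2 ] op 0.179
s13 [269.2  292.66] 1244 r 18.3 ang -54.2
```

View pics/w13.png

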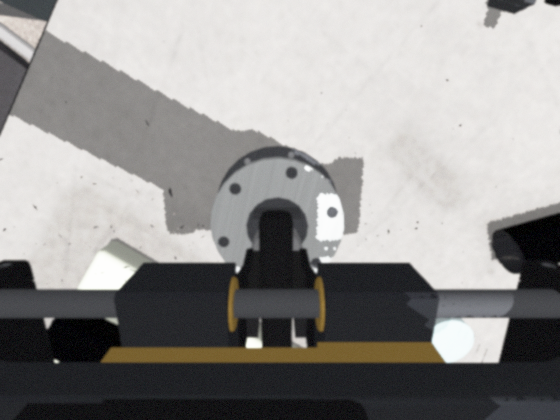

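View pics/z_s13.png

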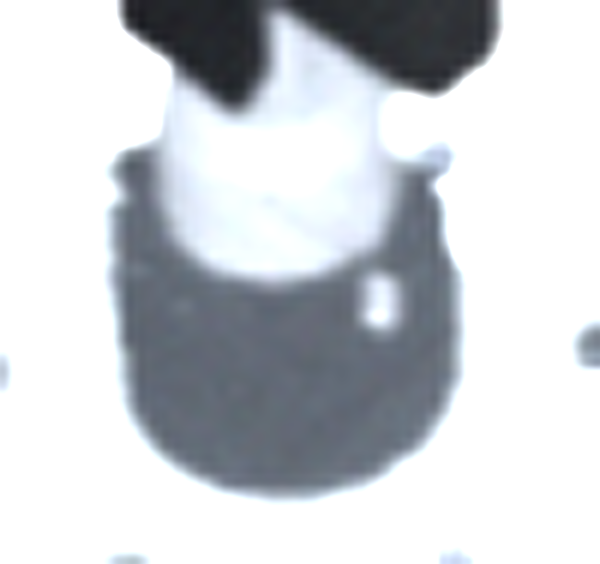

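>>> play_rows --steps '[[[0, 0, 0, 0, 0, 0.03], [0, 0, 0, 0, 0, 0.06], [0, 0, 0, 0, 0, 0.06]]]'

```text
t: 15.0
tool_pos: [0.5053, -0.1081, 0.1303]
eef_rot: [[-0.529, 0.849, -0.001], [0.849, 0.529, 0.001], [0.001, -0.0, -1.0]]
force: [-2.2, 2.5, 7.7]
opening: 0.18
```

```bash
python3 q.py 0 0 0 .06;python3 -c "
from h import *
snap('side','s14')";python3 q.py; python3 ptr.py s14
```

```text
cmd [ 5.0520e-01 -1.0950e-01  1.3020e-01  1.2176e+02]
t 15.0 F [-2.21  2.51  7.71] T [0.779 0.65  0.296] p [ 0.5053 -0.1081  0.1303] yaw 121.94 j7 24.8 eff7 [ 0.56 -0.76 -0.44] op 0.18
t 15.05 F [-2.78  3.64  7.26] T [0.755 0.595 0.27 ] p [ 0.5053 -0.1081  0.1303] yaw 121.97 j7 24.9 eff7 [ 0.58 -0.77 -0.32] op 0.18
s14 [269.15 292.72] 1214 r 18.3 ang -54.6
```

>>> play_rows --steps '[[[0, 0, 0, 0, 0, 0.03], [0, 0, 0, 0, 0, 0.06], [0, 0, 0, 0, 0, 0.06]]]'

```text
t: 15.3
tool_pos: [0.5053, -0.1081, 0.1303]
eef_rot: [[-0.488, 0.873, -0.001], [0.873, 0.488, 0.001], [0.001, -0.0, -1.0]]
force: [-1.0, 3.4, 6.9]
opening: 0.182
```

```bash
python3 q.py 0 0 0 .06;python3 -c "
from h import *
snap('side','s15')";python3 q.py; python3 ptr.py s15
```

```text
cmd [ 5.0520e-01 -1.0950e-01  1.3020e-01  1.1906e+02]
t 15.3 F [-0.96  3.45  6.92] T [0.743 0.651 0.298] p [ 0.5053 -0.1081  0.1303] yaw 119.24 j7 22.4 eff7 [ 0.57 -0.76 -0.44] op 0.182
t 15.35 F [-3.96  1.87  6.08] T [0.759 0.618 0.309] p [ 0.5053 -0.1081  0.1303] yaw 119.27 j7 22.5 eff7 [ 0.59 -0.77 -0.32] op 0.182
s15 [269.16 292.72] 1239 r 18.3 ang -54.6
```

>>> play_rows --steps '[[[0, 0, 0, 0, 0, 0.04], [0, 0, 0, 0, 0, 0.08], [0, 0, 0, 0, 0, 0.12], [0, 0, 0, 0, 0, 0.12]]]'

```text
t: 15.68
tool_pos: [0.5053, -0.108, 0.1303]
eef_rot: [[-0.404, 0.915, -0.001], [0.915, 0.404, 0.001], [0.001, -0.0, -1.0]]
force: [-3.0, 3.1, 7.6]
opening: 0.178
```

```bash
python3 q.py 0 0 0 .12;python3 -c "
from h import *
snap('side','s16');snap('wrist','w16')";python3 q.py; python3 ptr.py s16; python3 vz.py s16
```

```text
cmd [ 5.0520e-01 -1.0950e-01  1.3020e-01  1.1366e+02]
t 15.68 F [-2.98  3.13  7.59] T [0.771 0.596 0.297] p [ 0.5053 -0.108   0.1303] yaw 113.83 j7 17.6 eff7 [ 0.59 -0.75 -0.47] op 0.178
t 15.78 F [-2.88  3.61  7.38] T [0.804 0.624 0.247] p [ 0.5053 -0.108   0.1302] yaw 113.87 j7 17.6 eff7 [ 0.62 -0.75 -0.28] op 0.181
s16 [269.17 292.72] 1216 r 18.4 ang -54.5
```

View pics/z_s16.png

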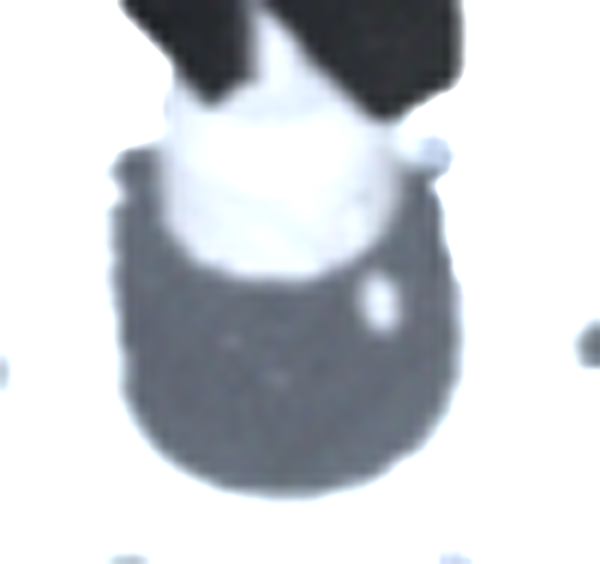

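```bash
python3 -c "
from h import *
o=[]
for n in ('w5','w16'):
  a=cam(n)[3][:,:,::-1].astype(float)[190:360,220:340]
  o.append(np.clip((a-5)*3,0,255).astype('uint8'))
cv2.imwrite('pics/cmpw.png',cv2.resize(np.hstack(o),None,fx=3.3,fy=3.3,interpolation=cv2.INTER_CUBIC))"
```

```text
(no output)
```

View pics/cmpw.png

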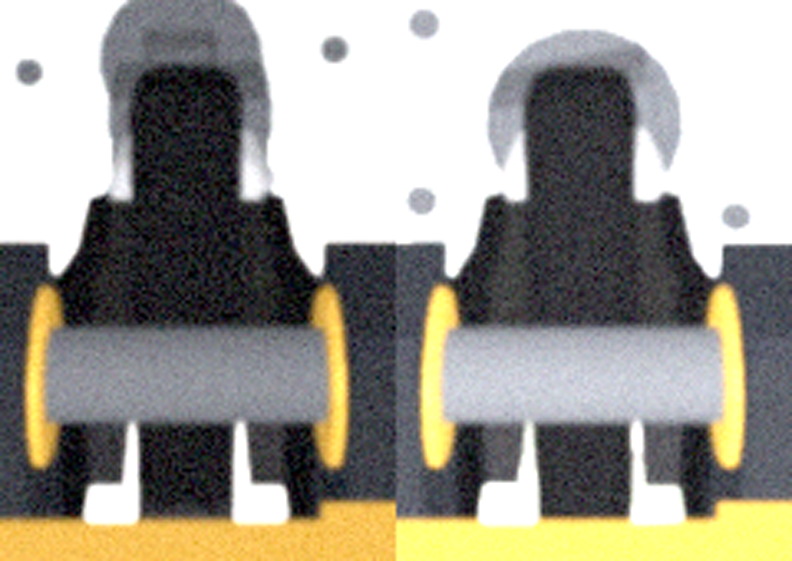

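>>> play_rows --steps '[[[0.003, 0.001, -0.001, 0, 0, -0.02], [0.006, 0.002, -0.002, 0, 0, -0.04], [0.006, 0.002, -0.002, 0, 0, -0.04]]]'

```text
t: 16.03
tool_pos: [0.5051, -0.1077, 0.1303]
eef_rot: [[-0.431, 0.902, -0.0], [0.902, 0.431, 0.0], [0.0, -0.0, -1.0]]
force: [-1.7, 0.5, 4.1]
opening: 0.18
```

```bash
python3 q.py .006 .002 -.002 -.04
```

```text
cmd [ 5.0510e-01 -1.0790e-01  1.3070e-01  1.1546e+02]
t 16.03 F [-1.7   0.55  4.07] T [0.36  0.392 0.072] p [ 0.5051 -0.1077  0.1303] yaw 115.54 j7 19.0 eff7 [ 0.35 -0.52  0.06] op 0.18
```

>>> play_rows --steps '[[[0, 0, 0, 0, 0, 0], [0, 0, 0, 0, 0, 0], [0, 0, 0, 0, 0, 0], [0, 0, 0, 0, 0, 0], [0, 0, 0, 0, 0, 0], [0, 0, 0, 0, 0, 0], [0, 0, 0, 0, 0, 0], [0, 0, 0, 0, 0, 0], [0, 0, 0, 0, 0, 0], [0, 0, 0, 0, 0, 0]]]' --hand -1

```text
t: 16.87
tool_pos: [0.5053, -0.108, 0.1303]
eef_rot: [[-0.429, 0.903, 0.0], [0.903, 0.429, -0.0], [-0.0, -0.0, -1.0]]
force: [0.4, -0.2, 0.9]
opening: 0.857
```

```bash
python3 q.py 0 0 0 0;python3 -c "
from h import *
snap('side','s17');snap('wrist','w17')"; python3 ptr.py s17; python3 vz.py s17
```

```text
cmd [ 5.0510e-01 -1.0790e-01  1.3070e-01  1.1546e+02]
t 16.87 F [ 0.35 -0.18  0.91] T [ 0.043 -0.1    0.011] p [ 0.5053 -0.108   0.1303] yaw 115.43 j7 19.0 eff7 [-0.04  0.06  0.  ] op 0.857
s17 [269.37 292.46] 1241 r 18.2 ang -52.6
```

View pics/w17.png

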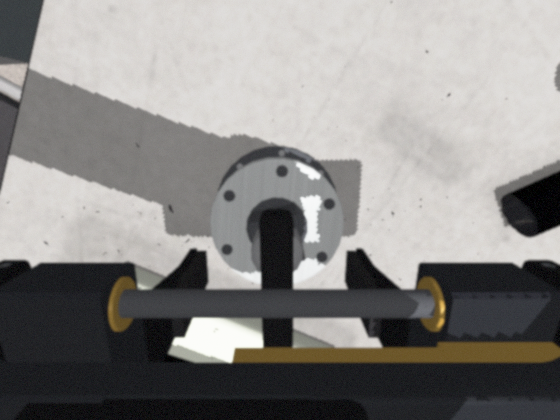

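View pics/z_s17.png

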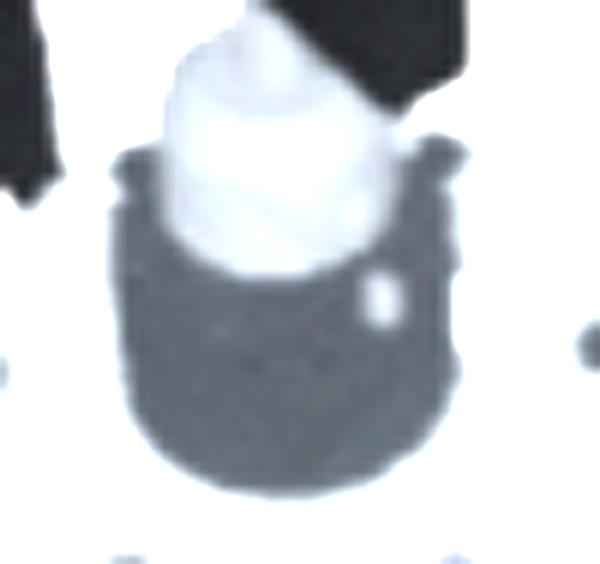

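>>> play_rows --steps '[[[0, 0, -0.05, 0, 0, 0], [0, 0, -0.15, 0, 0, 0], [0, 0, -0.3, 0, 0, 0], [0, 0, -0.45, 0, 0, 0], [0, 0, -0.6, 0, 0, 0], [0, 0, -0.6, 0, 0, 0], [0, 0, -0.6, 0, 0, 0]]]'

```text
t: 17.55
tool_pos: [0.5066, -0.108, 0.2827]
eef_rot: [[-0.429, 0.903, 0.005], [0.903, 0.429, -0.002], [-0.004, 0.004, -1.0]]
force: [-0.4, -0.4, -0.9]
opening: 0.998
```

```bash
python3 q.py 0 0 -.6 0;python3 -c "
from h import *
snap('side','s18');snap('wrist','w18');snap('scene','c18')"; python3 ptr.py s18; python3 -c "
from h import *
for n,b in (('s18',(215,225,315,325)),('c18',(310,150,410,240)),('w18',(190,120,360,290))):
  a=cam(n)[3][:,:,::-1].astype(float)[b[1]:b[3],b[0]:b[2]]
  f=600//a.shape[0]; cv2.imwrite(f'pics/v_{n}.png',np.clip((cv2.resize(a,None,fx=f,fy=f,interpolation=cv2.INTER_CUBIC)-10)*2,0,255).astype('uint8'))"
```

```text
cmd [ 5.0510e-01 -1.0790e-01  2.8070e-01  1.1546e+02]
t 17.55 F [-0.4  -0.4  -0.93] T [-0.003 -0.165 -0.008] p [ 0.5066 -0.108   0.2827] yaw 115.41 j7 25.7 eff7 [-0.07  0.04  0.01] op 0.998
s18 [269.38 292.41] 1313 r 18.2 ang -52.4
```

View pics/v_s18.png

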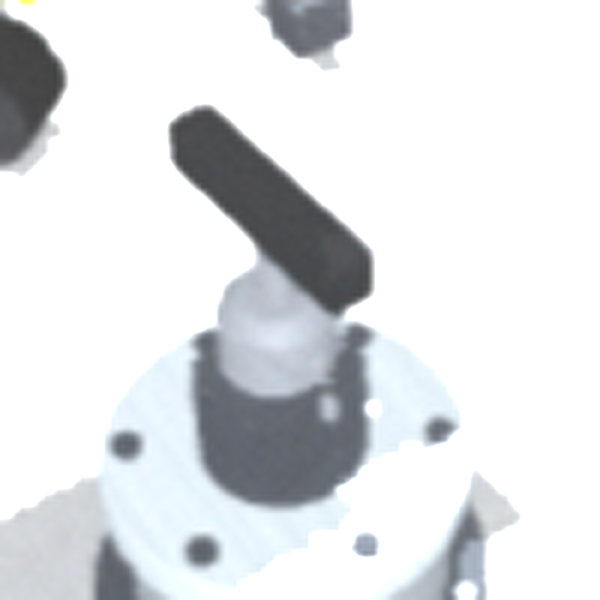

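View pics/v_w18.png

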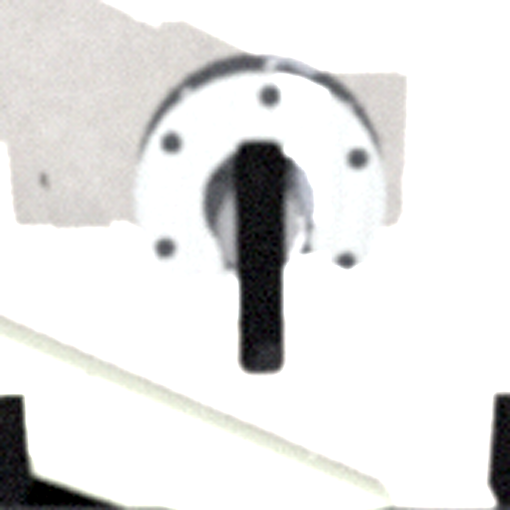

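View pics/v_c18.png

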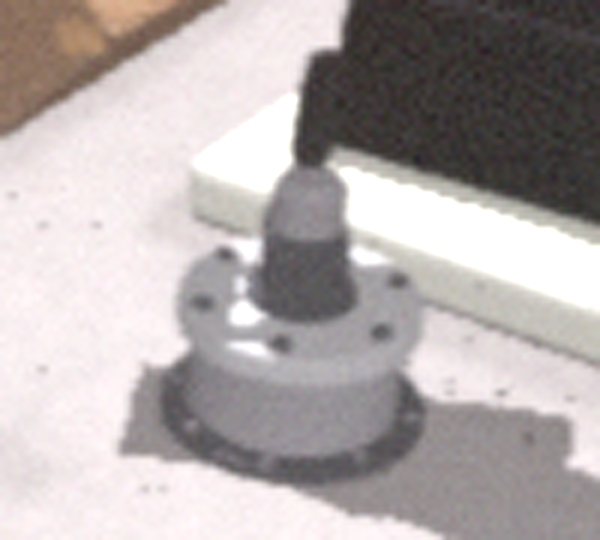

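```bash
python3 - <<'E'
from h import *
g=cam('w18')[3].max(2); m=cv2.inRange(g,0,45); m[:, :235]=0; m[:,310:]=0; m[:150]=0; m[250:]=0
m=cv2.morphologyEx(m,cv2.MORPH_OPEN,np.ones((5,5)))
cs,_=cv2.findContours(m,cv2.RETR_EXTERNAL,cv2.CHAIN_APPROX_NONE); k=max(cs,key=cv2.contourArea)
q=cv2.minAreaRect(k); print(q)
vx,vy,x0,y0=cv2.fitLine(k,cv2.DIST_L2,0,.01,.01).ravel()
A=onz('w18',(x0+vx*30,y0+vy*30),.159);B=onz('w18',(x0-vx*30,y0-vy*30),.159)
d=A-B; print('bar yaw',np.degrees(np.arctan2(d[1],d[0]))%180-180, 'centre',(A+B)/2)
b=cv2.boxPoints(q); ctr=onz('w18',q[0],.159); print(ctr)
# pointer with alternative centres
P=onz('s18',(269.38,292.41),.088)
for c in ([.5052,-.1095],[.5062,-.1095],[.5052,-.1085],[.5042,-.1095],[.5052,-.1075]):
    d=P[:2]-c; print(c,round(np.linalg.norm(d)*1e3,1),round(np.degrees(np.arctan2(d[1],d[0])),1))
# circle fit from calibrated radius: pointer pts s10..s18 known radius
E
```

```text
((276.0, 205.0), (74.0, 18.0), 90.0)
bar yaw -64.02919689965944 centre [ 0.50376794 -0.10603002  0.159     ]
[ 0.50321221 -0.10561076  0.159     ]
[0.5052, -0.1095] 18.2 -52.3
[0.5062, -0.1095] 17.6 -54.9
[0.5052, -0.1085] 19.0 -54.2
[0.5042, -0.1095] 18.8 -49.9
[0.5052, -0.1075] 19.8 -55.9
```

```bash
python3 -c "
from h import *
r.close_job()"
```

```text
the job is handed in; nothing more can be done
```

The key is standing on the pressure cell's screw, fully down, and the gripper is open about 15 cm above where it let go. I turned the key clockwise until the screw hit its stop and the clutch slipped, and handed the job in at about 17.6 s of the 58 s allowed.

- **Seating:** the socket went down over the head without touching until the bottom. Pressing on the cell stayed under about 10 N. The side and scene views show it resting on the flange.
- **Turning:** the stop came after roughly 66–72° of handle turn, play included. The torque then held steady at about 0.3 N m and the socket pointer stopped moving.
- **Slip:** my best estimate is 10–11°. After release the bar lies at about −64° and the socket pointer between −52° and −55°, which gives 9–12°. The spread comes from about 1 mm of doubt in where the key's axis is. I measured from the socket pointer and the bar, not from the housing pointer.
- **Before letting go:** I eased the tool back about 1.8° to take the load off. The socket moved back about 2° with it, which did not change the slip.
- **Disagreements:** the side and wrist cameras differed by about 3 mm on the cell's position, so I used a value in between, and the key still fitted.
- **Other things on the bench:** the gripper was never brought down to any of them. I did not do a separate before-and-after check of their positions.

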